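# Start the spindle of a watch-case screw press

## Robot

A 6-joint arm with a two-finger parallel gripper is mounted at the origin on the work surface. World frame = base frame: x ahead of the robot, y to its left, z up, the work surface at z = 0. Lengths are in m, angles in rad, forces in N, time in s.
With the tool pointing down it reaches from about 0.35 to 0.775 m from the base axis. Payload 7.3 kg.
Tool frame: the origin (TCP) lies on the front face of the gripper's body, between the roots of the fingers; the fingertips stand 66 mm ahead of it and the grasp point (between the pads) lies 47 mm ahead of it; z points along the fingers, y is the direction in which the jaws open and shut (so a half turn about z gives the same grasp; the last joint's range is limited). The gripper opens to 92 mm and grips with 3 to 60 N. Pads are 19 mm wide; open, the fingers measure 130 mm over their backs; the gripper's body (75 mm by 190 mm) begins 47 mm behind the grasp point.
Start: joints at [-1.465, 0.342, 1.524, -0, 1.275, -0.146], TCP at [0.131, -0.508, 0.292] pointing down, gripper open.
Joint ranges: [-2.53, 2.53], [-0.77, 2.02], [0.04, 2.7], [-1, 4.14], [0.28, 2.66], [-3.11, 3.11]. Speed limits (rad/s): [2.57, 2.57, 3.14, 3.14, 3.14, 3.14].

## Interface

Orientations are given as [roll, pitch, yaw] about the fixed x, y, z axes, in that order (R = Rz(yaw) Ry(pitch) Rx(roll)).
In Python, from cell import observe, read_camera, hand_in, search_frame, tip_of gives the robot as it stands. The module is installed in compiled form; this text tells all that it offers.
- The arm moves only by the tool apply_moves, never from a script. Its argument "motion" is a list of rows, each an object with "offset": the shift along the tool's x, y, z in mm, a list of three; "rotation": the turn, a rotation vector about the tool's x, y, z in rad, a list of three. In form: [{"offset": [x, y, z], "rotation": [rx, ry, rz]}, ...]. A call has 1 to 12 rows; each row shifts and turns the pose as measured when the row begins, along the tool's axes as they then stand; what a row does not reach is not made up. A row lasts 1/12 s, in which the tool goes at most 41.7 mm and 7.16 degrees, less where a joint would pass 70% of its speed; a pose out of reach is approached as far as the arm can. A call with a gripper value outside its range is refused whole. "grip" is the closure, from 0 (fully open) to 1 (shut), set as the call begins (left out, the last holds). The fingers move at their own pace and stop on an object; "grip_force" is the grip in N (left out, the last holds). Time passes only in rows, so rows that do not move let the fingers close. It gives the time, the measured TCP pose, the force and the opening at its end, in the units of the state.
- observe(): the state, without advancing time (a new reading comes with each control period).
- read_camera(name): name is "scene" or "top"; returns a dict with "img" (384x512x3 uint8, red, green, blue), "camera_matrix" (3x3 intrinsics, pixels), "R" (3x3) and "t" (3): a world point X has camera coordinates R X + t. Camera axes: x right, y down, z forward; pixel columns grow to the right and rows downward; lengths in m; the calibration is good to about 2 mm. A picture is of the moment at which its call begins. There is no depth.
- hand_in(): hands the job in, once; it reports no verdict.
Trained networks look in a picture, given as the dict that the camera call returned (one of the last four; its "shot" number tells which), for a name from the list of things; names that differ only in an ending like _2 or _b are one class to them, and where a whole thing is asked for, a point or a joint stands for the part that bears it (a point fixed in the world has none). Each returns a list of dicts, best first, with "score" (0 to 1); they miss things now and then, are a little off and sometimes report something else, mostly with a low value. They report only what shows in the picture. A call takes as long as a camera call. They do not tell look-alikes from the thing itself.
- search_frame(query, picture): "location" ([x, y, z] in m, in world coordinates, good to about 4 mm: the middle of the surface that is visible of it).
- tip_of(query, picture): "location" ([x, y, z] in m, in world coordinates, good to about 4 mm: a listed point, or the origin of a listed thing).
The state is a dict: "time": time; "qpos": joint angles; "qvel": joint speeds; "joint_efforts": joint torques, N m; "tool_pos": TCP position; "tool_rot": TCP orientation; "contact_force": force on the tool from outside, world axes, zero at the start; "torque": the same for the moment, N m; "opening": finger opening in m.
Only numpy, scipy, OpenCV 4.12 (cv2) and the standard library are available. Lean on these libraries where they do the work, as an engineer would, in place of code of your own. Each camera call takes 0.05 s, during which the arm holds its last target.

## Task

Fit the spindle to the small screw press: lift it from its wooden stand and set it upright in the press's steel boss with the black handle over the red dot. Swing the handle backward (anticlockwise seen from above) until you feel the spindle drop off the end of its thread, then wind it forward (clockwise) one full turn from where it dropped. Finish while holding the black handle in the gripper so that the spindle stays started there, and leave the other things on the bench undisturbed.

Things in the scene. Friction and masses are not known exactly. Their poses are not given: they have to be found in the camera images.
- spindle: Loose steel press spindle, about 0.45 kg, balanced on its axis, at the start upright in the stand. Origin: foot of the shank, on the axis; z up. Shank 17.2 mm in diameter, round nose, 75 mm long. Then a collar 34 mm wide (z = 75 to 79 mm), a cross-bar 116 mm long along the body's x, 14 mm wide (z = 79 to 89 mm) carrying hub, black handle (x = -50 mm) and a steel weight 22 mm wide (x = +50 mm).
- first_thread (a point): Lower end of the spindle's thread, on its axis, 45 mm above the foot. Right-hand thread, 26 mm outer diameter, 8 mm of travel a turn, oiled, with about 1.5 mm of play up and down in the boss.
- hub (a point): Point on the spindle's axis in the upright aluminium hub (22 mm in diameter), 100 mm above the spindle's foot, 12 mm below the hub's top, 11 mm above the bar's top. Pinch the hub from above across the bar, one finger on each long side of the bar. The weight's top is 107 mm above the foot.
- handle (a point): Point on the axis of the black upright handle (14 mm in diameter), 50 mm from the spindle's axis, 112 mm above the foot; the handle reaches from 23 mm below it (bar's top) to 22 mm above. It is fixed to the bar. Shut fingers pushing it from behind, round the circle, turn the spindle lightly (under 3 N) and leave it free to rise and fall; gripped hard it cannot drop.
- boss_mouth (a point): Centre of the top rim of the press's steel boss, 125 mm above the bench: 42 mm outer diameter, bore 29 mm at the top and 18.2 mm below the thread; z up, x from the dot to the press's column. Nothing else on the press is higher. Set in with the handle over the dot, the spindle rests on top of the thread, its foot 52 to 56 mm below the rim.
- boss_thread (a point): Point on the boss's axis 6 mm below the rim, where the thread begins, at an angle unseen and different each time. Turned backward (anticlockwise) the spindle rises until its foot is about 50 mm below the rim; 0.35 to 0.65 turns back from the dot it drops 8 mm at once, to about 58 mm. Still further backward it climbs again. One turn forward from the drop takes the foot to about 66 mm below the rim.
- boss_dot (a point): Red dot, 10 mm, on top of the boss's rim on the robot's side, 18 mm from the boss's axis.
- stand: Fixed wooden stand: upright tube 42 mm in outer diameter, 81 mm tall, bore 28 mm, on which the spindle's collar rests, with a wooden foot 90 mm wide, 12 mm high. Origin under the tube's axis, on the bench.
- oil_jar: Amber oil jar, 38 mm wide, 45 mm tall; leave alone. Origin at its underside.
- watch_case: Brass watch case, 38 mm, 9 mm thick; leave alone. Origin at its underside.
- loupe: Black eye loupe, 34 mm wide, 30 mm tall; leave alone. Origin at its underside.
- driver: Blue screwdriver lying on the bench, 120 mm long; leave alone.
- dish: Small glass dish, 60 mm wide, 18 mm tall; leave alone. Origin at its underside.
- die: White plastic ring die, 36 mm wide, 16 mm tall; leave alone. Origin at its underside.
- tweezers: Steel tweezers lying on the bench, 110 mm long; leave alone.
Things that resemble listed ones, but are neither listed nor needed, are in the scene too. There is more than one size of the spindle; the one meant has the size given above.

How it is judged:
By the outcome, as a careful person would: the job done as asked, in the order asked, and still so for the second after the job is handed in, while the arm keeps its last pose, push and grip.
It also fails if it takes over 67 s, if anything falls off the work surface, if the arm or the gripper's body presses on something with over 40 N, if the wrist force passes 120 N, or if a joint passes its speed limit or range.

## Working session

There is one attempt and no reset: what is moved stays moved. The work goes in short steps, Python scripts to look and compute and a tool call to move; the robot and the scene stay as the last step left them, time stands still between calls to the robot, and variables do not carry over. Pictures are saved under pics/ and viewed, and the job is handed in when it is done.

Besides the shell and the picture viewer there is one more tool, called by a JSON object that holds its "api" and its "payload". apply_moves: Moves the arm, as the interface text tells. Its arguments: {"type":"object","properties":{"motion":{"type":"array"},"grip":{"type":"number"},"grip_force":{"type":"number"}},"required":["motion"]}

```bash
mkdir -p pics; python3 - <<'E'
from cell import *
import cv2
s=observe(); print({k:s[k] for k in ('time','tool_pos','tool_rot','opening','contact_force')})
for n in ('scene','top'):
    p=read_camera(n); cv2.imwrite(f'pics/{n}0.png',p['img'][:,:,::-1]); print(n,p['shot'],p['camera_matrix'].tolist(),p['R'].tolist(),p['t'])
    for q in ('spindle','hub','handle','stand','boss_mouth','boss_dot'):
        print(q,[(r['location'],r['score']) for r in tip_of(q,p)])
E
```

```text
{'time': 0.0, 'tool_pos': array([ 0.13079837, -0.50813338,  0.29155647]), 'tool_rot': array([-3.14009054e+00, -2.49580884e-04,  2.51810242e-01]), 'opening': 0.09159380040810544, 'contact_force': array([0.37544478, 0.21380349, 0.18089584])}
scene 1 [[351.2972464934856, 0.0, 254.33759739332507], [0.0, 351.2972464934856, 194.33869787478014], [0.0, 0.0, 1.0]] [[0.37552432434218613, 0.926811101000755, 0.0016324488086831505], [0.7681451209118606, -0.3102496968000486, -0.5600876706862783], [-0.5185890039777622, 0.21158050169438183, -0.828431733008886]] [-0.33007251 -0.31160625  1.31870256]
spindle [([0.3472, 0.6055, -0.0028], 0.88), ([0.3922, 0.1624, -0.0006], 0.75), ([0.5679, 0.1804, 0.0033], 0.52), ([0.5795, -0.1188, 0.1194], 0.25)]
hub [([0.3437, 0.6022, 0.1412], 0.86), ([0.387, 0.1647, 0.1434], 0.56), ([0.5651, 0.1806, 0.1098], 0.55)]
handle [([0.2869, 0.5644, 0.1595], 0.84), ([0.5218, 0.1706, 0.1161], 0.73), ([0.3289, 0.1358, 0.1574], 0.7)]
stand [([0.5671, 0.1838, 0.0042], 0.72), ([0.5782, -0.12, 0.127], 0.41)]
boss_mouth [([0.5773, -0.1203, 0.1267], 0.95)]
boss_dot [([0.5601, -0.1283, 0.1223], 0.77)]
top 2 [[451.11874731155916, 0.0, 256.36190090966267], [0.0, 451.11874731155916, 184.90055433967598], [0.0, 0.0, 1.0]] [[0.038903570773203444, -0.9992377371374834, 0.0032337070764112802], [-0.9759777710948595, -0.03869184285247359, -0.2144069299845254], [0.2143686136303634, 0.005185168950108671, -0.9767390703320691]] [0.11754366 0.55586135 1.56476572]
spindle [([0.3449, 0.6056, -0.0003], 0.87), ([0.3939, 0.1601, 0.0003], 0.79), ([0.5684, 0.1781, 0.0036], 0.67)]
hub [([0.3915, 0.1636, 0.1367], 0.78), ([0.3485, 0.6084, 0.1418], 0.74), ([0.5676, 0.1831, 0.104], 0.71)]
handle [([0.3292, 0.1375, 0.1602], 0.89), ([0.2914, 0.5669, 0.1559], 0.79), ([0.5229, 0.1684, 0.121], 0.56)]
stand [([0.5627, 0.1842, 0.0008], 0.63)]
boss_mouth [([0.574, -0.1226, 0.127], 0.73)]
boss_dot [([0.5621, -0.1214, 0.1294], 0.7)]
```

View pics/scene0.png

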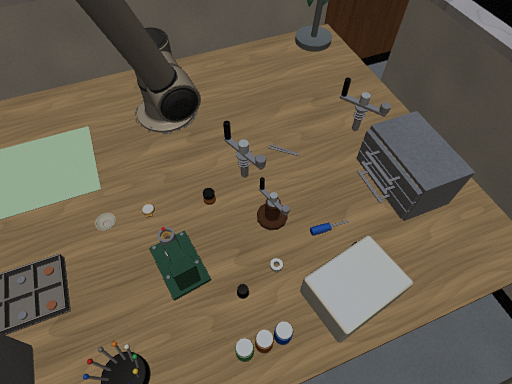

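View pics/top0.png

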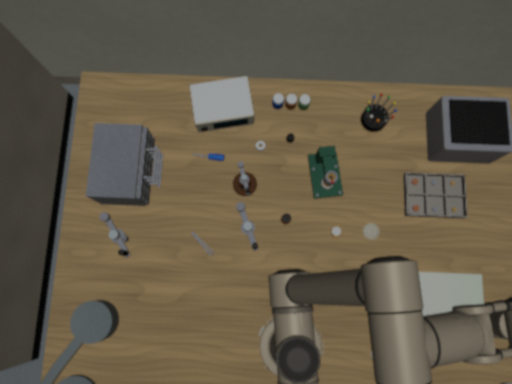

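```bash
python3 - <<'E'
import cv2, numpy as np
a=cv2.imread('pics/scene0.png'); b=cv2.imread('pics/top0.png')
f=lambda im,r,c,h,w,k:cv2.resize(im[r:r+h,c:c+w],None,fx=k,fy=k,interpolation=cv2.INTER_CUBIC)
cv2.imwrite('pics/c0.png',np.vstack([np.hstack([f(a,170,245,60,80,5),f(b,155,225,60,80,5)]),np.hstack([f(a,220,145,60,80,5),f(b,150,295,60,80,5)])]))
E
```

```text
(no output)
```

View pics/c0.png

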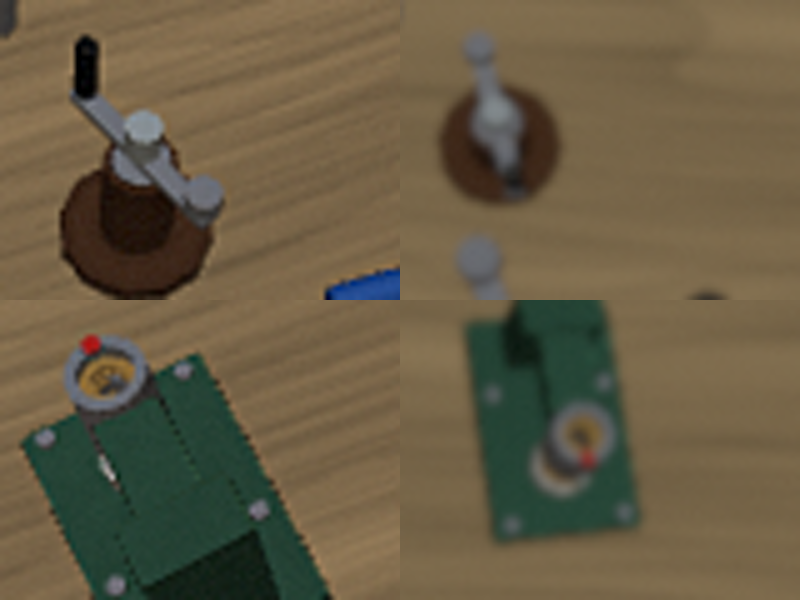

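```bash
cat > h.py <<'E'
from cell import *
import cv2, numpy as np
def ray(p,px,z):
    K,R,t=map(np.array,(p['camera_matrix'],p['R'],p['t']))
    d=R.T@np.linalg.inv(K)@np.array([px[0],px[1],1.]); c=-R.T@t
    return c+d*(z-c[2])/d[2]
def proj(p,X):
    K,R,t=map(np.array,(p['camera_matrix'],p['R'],p['t']))
    v=K@(R@np.array(X)+t); return v[:2]/v[2]
E
python3 - <<'E'
from h import *
s=read_camera('scene'); t=read_camera('top')
for n,a,b,z in [('hub',(273.6,194.8),(244.6,177),.118),('weight',(285.6,207.6),(240.6,163.6),.113),('handle',(261.8,178.2),(247.2,192.6),.140),('boss',(165.8,234.7),(331,176.4),.125),('dot',(162.8,228.4),(332.2,181.2),.125)]:
    print(n,ray(s,a,z).round(4),ray(t,b,z).round(4))
for n in ('hub','handle','boss_mouth','boss_dot','spindle','stand'):
    print(n,[(q['location'],q['score']) for p in (s,t) for q in tip_of(n,p) if q['location'][0]>.45])
E
```

```text
hub [0.5673 0.1832 0.118 ] [0.5646 0.181  0.118 ]
weight [0.6146 0.198  0.113 ] [0.6137 0.1974 0.113 ]
handle [0.5177 0.1683 0.14  ] [0.5052 0.169  0.14  ]
boss [ 0.5808 -0.121   0.125 ] [ 0.577  -0.1188  0.125 ]
dot [ 0.5603 -0.1237  0.125 ] [ 0.5601 -0.123   0.125 ]
hub [([0.565, 0.1829, 0.1117], 0.58), ([0.57, 0.1847, 0.105], 0.53)]
handle [([0.5239, 0.1728, 0.117], 0.82), ([0.5216, 0.1681, 0.1204], 0.49)]
boss_mouth [([0.5778, -0.1196, 0.1249], 0.71), ([0.5698, 0.1806, 0.0041], 0.21), ([0.5748, -0.1192, 0.1281], 0.71)]
boss_dot [([0.5609, -0.128, 0.1234], 0.9), ([0.5627, -0.1207, 0.127], 0.59)]
spindle [([0.5667, 0.1811, 0.0052], 0.58), ([0.5712, 0.1812, -0.0001], 0.45)]
stand [([0.5672, 0.1813, 0.0035], 0.94), ([0.563, 0.1858, -0.0001], 0.59)]
```

Candidates for the spindle in the scene picture: (357,110) loose and long, (244,155) loose and long, and (272,205) in the wooden stand. I choose the one in the stand. The crop shows it seated on the tube, and its handle-to-hub distance measures about 50 mm against about 63 mm on the others. The boss is at (166,235) with its dot at (163,228).

```bash
cat >> h.py <<'E'
from scipy.spatial.transform import Rotation as Ro
def plan(x,y,z,yaw,maxstep=40.):
    s=observe(); R0=Ro.from_euler('xyz',s['tool_rot']); R1=Ro.from_euler('xyz',[np.pi,0,yaw])
    d=R0.inv().apply(np.array([x,y,z])-s['tool_pos'])*1e3
    rv=(R0.inv()*R1).as_rotvec()
    print('t',round(s['time'],2),'pos',s['tool_pos'].round(4),'rot',s['tool_rot'].round(4),'F',s['contact_force'].round(2),'op',round(s['opening'],4))
    n=int(np.ceil(np.linalg.norm(d)/maxstep)) or 1
    print('d tool',d.round(1),'rotvec',rv.round(4),'rows',n,'per row',(d/n).round(1))
E
python3 -c "
from h import *
plan(.45,-.25,.295,.31)"
```

```text
t 1.4 pos [ 0.1308 -0.5085  0.2922] rot [3.1415 0.     0.2518] F [ 0.14  0.18 -0.33] op 0.092
d tool [ 373.5 -170.8   -2.8] rotvec [ 0.0001  0.     -0.0582] rows 11 per row [ 34.  -15.5  -0.3]
```

{"api": "apply_moves", "payload": {"motion": [{"offset": [34,-15.5,0],"rotation": [0,0,0]},{"offset": [34,-15.5,0],"rotation": [0,0,0]},{"offset": [34,-15.5,0],"rotation": [0,0,0]},{"offset": [34,-15.5,0],"rotation": [0,0,0]},{"offset": [34,-15.5,0],"rotation": [0,0,0]},{"offset": [34,-15.5,0],"rotation": [0,0,0]},{"offset": [34,-15.5,0],"rotation": [0,0,0]},{"offset": [34,-15.5,0],"rotation": [0,0,0]},{"offset": [34,-15.5,0],"rotation": [0,0,0]},{"offset": [34,-15.5,0],"rotation": [0,0,0]},{"offset": [34,-15.5,0],"rotation": [0,0,0]},{"offset": [0,0,0],"rotation": [0,0,0]}], "grip": 0.2}}

```text
time: 2.4
tool_pos: [0.4632, -0.2413, 0.2917]
tool_rot: [3.137, -0.002, 0.243]
contact_force: [-1.3, 1.3, 0.1]
opening: 0.0732
```

```bash
python3 -c "
from h import *
plan(.567,.1825,.25,.31)"
```

```text
t 2.4 pos [ 0.4632 -0.2413  0.2917] rot [ 3.1373e+00 -1.8000e-03  2.4280e-01] F [-1.34  1.28  0.06] op 0.0732
d tool [ 202.5 -386.6   40.4] rotvec [ 0.0043 -0.0016 -0.0672] rows 11 per row [ 18.4 -35.1   3.7]
```

{"api": "apply_moves", "payload": {"motion": [{"offset": [18.4,-35.1,3.7],"rotation": [0,0,0]},{"offset": [18.4,-35.1,3.7],"rotation": [0,0,0]},{"offset": [18.4,-35.1,3.7],"rotation": [0,0,0]},{"offset": [18.4,-35.1,3.7],"rotation": [0,0,0]},{"offset": [18.4,-35.1,3.7],"rotation": [0,0,0]},{"offset": [18.4,-35.1,3.7],"rotation": [0,0,0]},{"offset": [18.4,-35.1,3.7],"rotation": [0,0,0]},{"offset": [18.4,-35.1,3.7],"rotation": [0,0,0]},{"offset": [18.4,-35.1,3.7],"rotation": [0,0,0]},{"offset": [18.4,-35.1,3.7],"rotation": [0,0,0]},{"offset": [18.4,-35.1,3.7],"rotation": [0,0,0]},{"offset": [0,0,0],"rotation": [0,0,-0.067]}]}}

```text
time: 3.4
tool_pos: [0.5705, 0.1949, 0.2464]
tool_rot: [3.133, -0.004, 0.307]
contact_force: [-1.4, -0.8, -0.3]
opening: 0.0733
```

```bash
python3 -c "
from h import *
plan(.567,.1825,.21,.31)"
```

```text
t 3.4 pos [0.5705 0.1949 0.2464] rot [ 3.1331 -0.0036  0.3066] F [-1.42 -0.79 -0.3 ] op 0.0733
d tool [-7.2 10.4 36.5] rotvec [ 0.0085 -0.0036 -0.0034] rows 1 per row [-7.2 10.4 36.5]
```

{"api": "apply_moves", "payload": {"motion": [{"offset": [-7.2,10.4,0],"rotation": [0.0085,-0.0036,-0.0034]},{"offset": [0,0,20],"rotation": [0,0,0]},{"offset": [0,0,0],"rotation": [0,0,0]}]}}

```text
time: 3.65
tool_pos: [0.566, 0.1833, 0.2253]
tool_rot: [-3.141, 0.001, 0.316]
contact_force: [-1.1, -0.7, -1.1]
opening: 0.0732
```

```bash
python3 - <<'E'
from h import *
plan(.567,.1825,.156,.31)
out=[]
for n,c in (('scene',(272,185)),('top',(245,175))):
    p=read_camera(n); im=p['img'][:,:,::-1].copy()
    out.append(cv2.resize(im[c[1]-50:c[1]+50,c[0]-50:c[0]+50],None,fx=4,fy=4,interpolation=cv2.INTER_CUBIC))
cv2.imwrite('pics/g0.png',np.hstack(out))
E
```

```text
t 3.65 pos [0.566  0.1833 0.2253] rot [-3.1411e+00  1.4000e-03  3.1630e-01] F [-1.11 -0.74 -1.11] op 0.0732
d tool [ 0.8  1.1 69.3] rotvec [-0.0005  0.0014  0.0063] rows 2 per row [ 0.4  0.5 34.6]
```

View pics/g0.png

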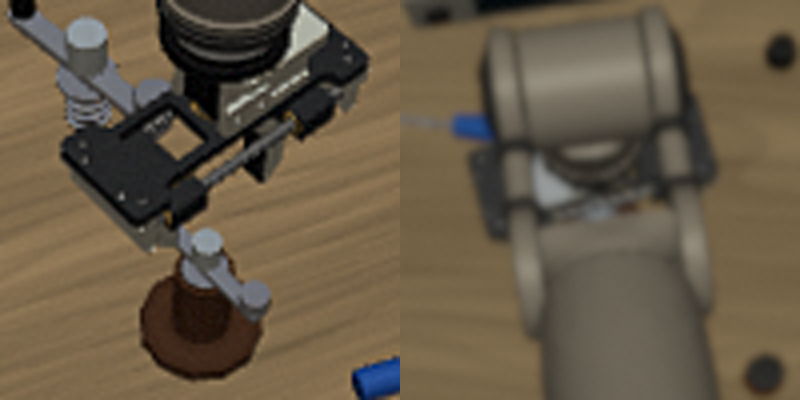

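The gripper is above the spindle in the stand (hub at crop (207,243)), with its jaws across the bar. Descending now.

{"api": "apply_moves", "payload": {"motion": [{"offset": [0.8,1.1,20],"rotation": [0,0,0.006]},{"offset": [0,0,20],"rotation": [0,0,0]},{"offset": [0,0,15],"rotation": [0,0,0]},{"offset": [0,0,10],"rotation": [0,0,0]},{"offset": [0,0,0],"rotation": [0,0,0]}]}}

```text
time: 4.17
tool_pos: [0.573, 0.177, 0.1698]
tool_rot: [3.139, -0.017, 0.299]
contact_force: [-0.5, -1.1, -0.4]
opening: 0.0735
```

```bash
python3 -c "
from h import *
plan(.567,.1825,.156,.31)"
```

```text
t 4.17 pos [0.573  0.177  0.1698] rot [ 3.1394 -0.0167  0.2989] F [-0.51 -1.11 -0.39] op 0.0735
d tool [-4.3 -7.  13.7] rotvec [ 0.0023 -0.0167 -0.0111] rows 1 per row [-4.3 -7.  13.7]
```

{"api": "apply_moves", "payload": {"motion": [{"offset": [-4.3,-7.0,5],"rotation": [0.0023,-0.0167,-0.011]},{"offset": [0,0,0],"rotation": [0,0,0]},{"offset": [0,0,0],"rotation": [0,0,0]}]}}

```text
time: 4.42
tool_pos: [0.5676, 0.1817, 0.1671]
tool_rot: [3.141, -0.002, 0.308]
contact_force: [0.7, -0.7, 0.4]
opening: 0.0732
```

```bash
python3 -c "
from h import *
plan(.567,.1825,.156,.31)"
```

```text
t 4.42 pos [0.5676 0.1817 0.1671] rot [ 3.1414e+00 -1.6000e-03  3.0840e-01] F [ 0.65 -0.67  0.42] op 0.0732
d tool [-0.3 -0.9 11.1] rotvec [ 0.0002 -0.0016 -0.0016] rows 1 per row [-0.3 -0.9 11.1]
```

{"api": "apply_moves", "payload": {"motion": [{"offset": [-0.3,-0.9,5.5],"rotation": [0,-0.0016,-0.0016]},{"offset": [0,0,6],"rotation": [0,0,0]},{"offset": [0,0,0],"rotation": [0,0,0]}]}}

```text
time: 4.67
tool_pos: [0.5678, 0.1831, 0.1569]
tool_rot: [3.141, -0.004, 0.311]
contact_force: [-0.4, -1.1, -0.2]
opening: 0.0731
```

```bash
python3 -c "
from h import *
plan(.567,.1825,.156,.31)"
```

```text
t 4.67 pos [0.5678 0.1831 0.1569] rot [ 3.1409 -0.0039  0.3108] F [-0.43 -1.07 -0.22] op 0.0731
d tool [-0.9  0.4  0.9] rotvec [ 0.0007 -0.0039  0.0008] rows 1 per row [-0.9  0.4  0.9]
```

{"api": "apply_moves", "payload": {"motion": [{"offset": [-0.9,0.4,0.5],"rotation": [0,-0.0039,0]},{"offset": [0,0,0],"rotation": [0,0,0]},{"offset": [0,0,0],"rotation": [0,0,0]},{"offset": [0,0,0],"rotation": [0,0,0]},{"offset": [0,0,0],"rotation": [0,0,0]},{"offset": [0,0,0],"rotation": [0,0,0]},{"offset": [0,0,0],"rotation": [0,0,0]}], "grip": 1.0, "grip_force": 25}}

```text
time: 5.25
tool_pos: [0.5671, 0.1826, 0.1564]
tool_rot: [3.141, 0.0, 0.311]
contact_force: [1.1, 0.6, -0.1]
opening: 0.0313
```

{"api": "apply_moves", "payload": {"motion": [{"offset": [0,0,0],"rotation": [0,0,0]},{"offset": [0,0,0],"rotation": [0,0,0]},{"offset": [0,0,0],"rotation": [0,0,0]},{"offset": [0,0,0],"rotation": [0,0,0]}]}}

```text
time: 5.58
tool_pos: [0.5671, 0.1828, 0.1565]
tool_rot: [3.141, -0.0, 0.311]
contact_force: [0.1, -0.2, 0.0]
opening: 0.0214
```

{"api": "apply_moves", "payload": {"motion": [{"offset": [0,0,-5],"rotation": [0,0,0]},{"offset": [0,0,-10],"rotation": [0,0,0]},{"offset": [0,0,-12],"rotation": [0,0,0]},{"offset": [0,0,-12],"rotation": [0,0,0]},{"offset": [0,0,0],"rotation": [0,0,0]}]}}

```text
time: 6.0
tool_pos: [0.5662, 0.1823, 0.1957]
tool_rot: [3.141, 0.005, 0.311]
contact_force: [1.1, 0.8, -5.0]
opening: 0.0213
```

```bash
python3 -c "
from h import *
plan(.567,.1825,.31,.31,20)"
```

```text
t 6.0 pos [0.5662 0.1823 0.1957] rot [3.1414 0.0054 0.311 ] F [ 1.11  0.77 -4.98] op 0.0213
d tool [ 2.000e-01  1.000e-01 -1.143e+02] rotvec [0.0002 0.0054 0.001 ] rows 6 per row [  0.    0.  -19.1]
```

{"api": "apply_moves", "payload": {"motion": [{"offset": [0,0,-15],"rotation": [0,0,0]},{"offset": [0,0,-18],"rotation": [0,0,0]},{"offset": [0,0,-18],"rotation": [0,0,0]},{"offset": [0,0,-20],"rotation": [0,0,0]},{"offset": [0,0,-20],"rotation": [0,0,0]},{"offset": [0,0,-18],"rotation": [0,0,0]},{"offset": [0,0,0],"rotation": [0,0,0]}]}}

```text
time: 6.58
tool_pos: [0.5644, 0.1818, 0.306]
tool_rot: [-3.141, 0.016, 0.311]
contact_force: [0.7, -0.2, -3.8]
opening: 0.0211
```

```bash
python3 -c "
from h import *
plan(.578,-.12,.31,.18,25)"
```

```text
t 6.58 pos [0.5644 0.1818 0.306 ] rot [-3.1408  0.0159  0.3108] F [ 0.73 -0.23 -3.83] op 0.0211
d tool [-79.4 291.5  -3. ] rotvec [0.0003 0.0159 0.1308] rows 13 per row [-6.1 22.4 -0.2]
```

{"api": "apply_moves", "payload": {"motion": [{"offset": [-3,10,0],"rotation": [0,0.016,0]},{"offset": [-7,25,0],"rotation": [0,0,0]},{"offset": [-7.3,27,0],"rotation": [0,0,0]},{"offset": [-7.3,27,0],"rotation": [0,0,0]},{"offset": [-7.3,27,0],"rotation": [0,0,0]},{"offset": [-7.3,27,0],"rotation": [0,0,0]},{"offset": [-7.3,27,0],"rotation": [0,0,0]},{"offset": [-7.3,27,0],"rotation": [0,0,0]},{"offset": [-7.3,27,0],"rotation": [0,0,0]},{"offset": [-7.3,27,0],"rotation": [0,0,0]},{"offset": [-5,20,0],"rotation": [0,0,0]},{"offset": [0,0,0],"rotation": [0,0,0]}]}}

```text
time: 7.58
tool_pos: [0.5684, -0.117, 0.2846]
tool_rot: [-3.133, 0.019, 0.315]
contact_force: [-0.1, 0.2, -4.0]
opening: 0.0215
```

```bash
python3 -c "
from h import *
plan(.578,-.12,.31,.18,25)"
```

```text
t 7.58 pos [ 0.5684 -0.117   0.2846] rot [-3.1333  0.019   0.3145] F [-0.14  0.17 -3.97] op 0.0215
d tool [  7.7   5.7 -25.6] rotvec [-0.007   0.0196  0.1344] rows 2 per row [  3.9   2.8 -12.8]
```

{"api": "apply_moves", "payload": {"motion": [{"offset": [7.7,5.7,-25],"rotation": [-0.007,0.0196,0]},{"offset": [0,0,0],"rotation": [0,0,0]},{"offset": [0,0,0],"rotation": [0,0,0.07]},{"offset": [0,0,0],"rotation": [0,0,0.06]},{"offset": [0,0,0],"rotation": [0,0,0]},{"offset": [0,0,0],"rotation": [0,0,0]}]}}

```text
time: 8.08
tool_pos: [0.5723, -0.1223, 0.2979]
tool_rot: [-3.132, 0.014, 0.176]
contact_force: [0.7, -0.4, -5.3]
opening: 0.0213
```

```bash
python3 - <<'E'
from h import *
plan(.578,-.12,.31,.18,25)
out=[]
for n,c in (('scene',(165,215)),('top',(320,165))):
    p=read_camera(n); im=p['img'][:,:,::-1].copy(); cv2.imwrite(f'pics/{n}1.png',im)
    out.append(cv2.resize(im[c[1]-55:c[1]+55,c[0]-50:c[0]+50],None,fx=4,fy=4,interpolation=cv2.INTER_CUBIC))
    print(n,[(q,r['location'],r['score']) for q in ('spindle','hub','handle','first_thread','boss_mouth','boss_dot') for r in tip_of(q,p) if r['location'][1]<0.05])
cv2.imwrite('pics/g1.png',np.hstack(out))
E
```

```text
t 8.08 pos [ 0.5723 -0.1223  0.2979] rot [-3.1324  0.0144  0.1764] F [ 0.74 -0.43 -5.33] op 0.0213
d tool [  5.9  -1.4 -12.1] rotvec [-0.0092  0.0144 -0.0036] rows 1 per row [  5.9  -1.4 -12.1]
scene [('spindle', [0.5655, -0.1166, 0.1913], 0.64), ('spindle', [0.5702, -0.1203, 0.1481], 0.62), ('hub', [0.5713, -0.1251, 0.2517], 0.56), ('handle', [0.5248, -0.1274, 0.2577], 0.81), ('handle', [0.5681, -0.1165, 0.1879], 0.25), ('first_thread', [0.5671, -0.1185, 0.1891], 0.9), ('boss_mouth', [0.5766, -0.1183, 0.126], 0.93), ('boss_mouth', [0.4075, -0.2806, 0.0027], 0.3), ('boss_mouth', [0.5677, -0.1188, 0.1916], 0.22), ('boss_dot', [0.5609, -0.1258, 0.1235], 0.69)]
top [('boss_mouth', [0.7534, 0.0172, 0.0002], 0.25)]
```

View pics/g1.png

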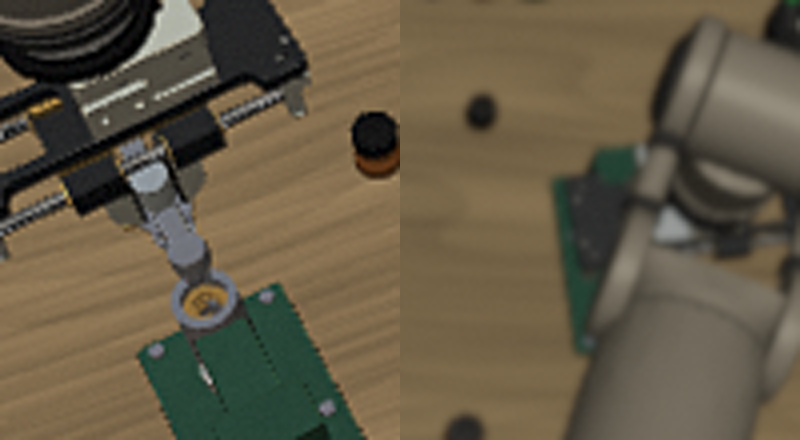

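{"api": "apply_moves", "payload": {"motion": [{"offset": [5.9,-1.4,-3],"rotation": [-0.009,0.0144,-0.0036]},{"offset": [0,0,0],"rotation": [0,0,0]},{"offset": [0,0,0],"rotation": [0,0,0]}]}}

```text
time: 9.03
tool_pos: [0.5793, -0.1202, 0.3028]
tool_rot: [3.14, -0.004, 0.178]
contact_force: [-0.6, -1.5, -3.5]
opening: 0.0214
```

```bash
python3 - <<'E'
from h import *
plan(.578,-.12,.30,.18,25)
P={'scene':read_camera('scene'),'top':read_camera('top')}
cv2.imwrite('pics/scene2.png',P['scene']['img'][:,:,::-1])
th=np.linspace(0,2*np.pi,80)
k=8
tiles=[]
for n,(c0,r0) in (('scene',(140,210)),('top',(305,152))):
    im=cv2.imread(f'pics/{n}0.png'); cr=cv2.resize(im[r0:r0+48,c0:c0+48],None,fx=k,fy=k,interpolation=cv2.INTER_CUBIC)
    tiles.append(cr.copy())
    for cx,cy,col in ((.578,-.120,(0,255,255)),):
        for rad in (.021,.0145):
            pts=np.array([proj(P[n],(cx+rad*np.cos(a),cy+rad*np.sin(a),.125)) for a in th])
            cv2.polylines(cr,[np.int32(((pts-[c0,r0])+.5)*k)],True,col,1)
    tiles.append(cr)
a=np.hstack(tiles[:2]); b=np.hstack(tiles[2:]); cv2.imwrite('pics/ov.png',cv2.resize(np.vstack([a,b]),(600,600),interpolation=cv2.INTER_AREA))
E
```

```text
t 9.03 pos [ 0.5793 -0.1202  0.3028] rot [ 3.1396 -0.0039  0.1784] F [-0.59 -1.49 -3.45] op 0.0214
d tool [-1.3 -0.4  2.8] rotvec [ 0.002  -0.0039 -0.0016] rows 1 per row [-1.3 -0.4  2.8]
```

View pics/ov.png

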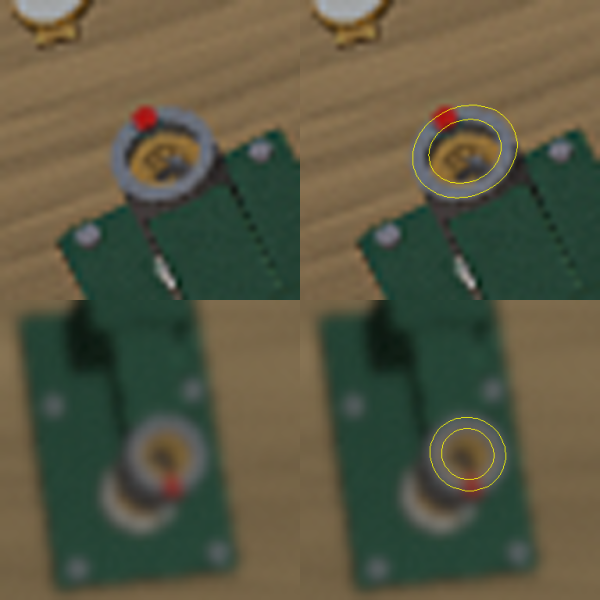

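```bash
python3 - <<'E'
from h import *
p=read_camera('scene'); s=observe()
R=Ro.from_euler('xyz',s['tool_rot']); im=p['img'][:,:,::-1].copy()
k=8;c0,r0=130,165
cr=cv2.resize(im[r0:r0+75,c0:c0+75],None,fx=k,fy=k,interpolation=cv2.INTER_CUBIC); raw=cr.copy()
th=np.linspace(0,2*np.pi,60)
def ring(z,rad,col):
    pts=np.array([proj(p,s['tool_pos']+R.apply([rad*np.cos(a),rad*np.sin(a),.1505-z])) for a in th])
    cv2.polylines(cr,[np.int32((pts-[c0,r0]+.5)*k)],True,col,1)
for z,rad,c in ((.006,.0086,(0,255,255)),(.03,.0086,(0,255,255)),(.045,.013,(255,255,0)),(.075,.017,(0,255,0)),(.112,.011,(255,0,255))): ring(z,rad,c)
for xx,zz,rad in ((-.05,.134,.007),(.05,.107,.011)):
    pts=np.array([proj(p,s['tool_pos']+R.apply([xx+rad*np.cos(a),rad*np.sin(a),.1505-zz])) for a in th])
    cv2.polylines(cr,[np.int32((pts-[c0,r0]+.5)*k)],True,(0,0,255),1)
cv2.imwrite('pics/nose.png',cv2.resize(np.hstack([raw,cr]),(800,400),interpolation=cv2.INTER_AREA))
E
```

```text
(no output)
```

View pics/nose.png

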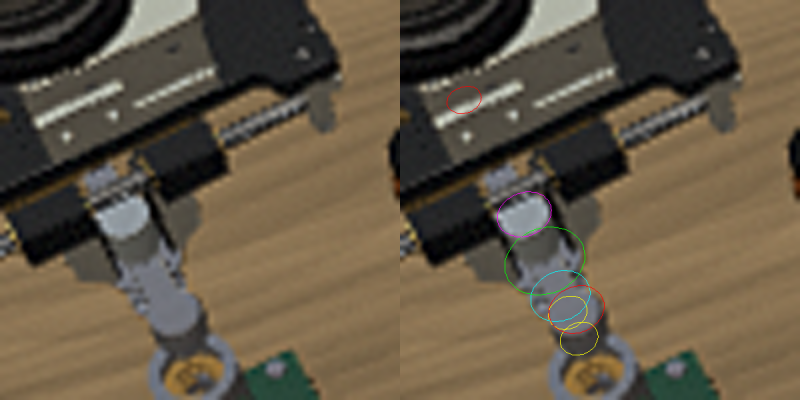

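{"api": "apply_moves", "payload": {"motion": [{"offset": [-1.3,0,5],"rotation": [0.002,-0.0039,-0.0016]},{"offset": [0,0,5],"rotation": [0,0,0]},{"offset": [0,0,5],"rotation": [0,0,0]},{"offset": [0,0,0],"rotation": [0,0,0]},{"offset": [0,0,0],"rotation": [0,0,0]}]}}

```text
time: 9.6
tool_pos: [0.5774, -0.1206, 0.2855]
tool_rot: [-3.141, 0.002, 0.18]
contact_force: [1.5, 0.5, -3.9]
opening: 0.0217
```

```bash
python3 - <<'E'
from h import *
plan(.578,-.1205,.27,.18,25)
E
```

```text
t 9.6 pos [ 0.5774 -0.1206  0.2855] rot [-3.1406e+00  1.9000e-03  1.7980e-01] F [ 1.53  0.52 -3.93] op 0.0217
d tool [ 0.6  0.  15.5] rotvec [-0.001   0.0019 -0.0002] rows 1 per row [ 0.6  0.  15.5]
```

{"api": "apply_moves", "payload": {"motion": [{"offset": [0.6,0,5],"rotation": [0,0.0019,0]},{"offset": [0,0,5],"rotation": [0,0,0]},{"offset": [0,0,5],"rotation": [0,0,0]},{"offset": [0,0,0],"rotation": [0,0,0]},{"offset": [0,0,0],"rotation": [0,0,0]}]}}

```text
time: 10.02
tool_pos: [0.5779, -0.1205, 0.2683]
tool_rot: [-3.14, 0.001, 0.18]
contact_force: [-1.3, -0.1, -3.9]
opening: 0.0212
```

```bash
python3 - <<'E'
from h import *
plan(.578,-.1205,.255,.18,25)
p=read_camera('scene'); im=p['img'][:,:,::-1]
cv2.imwrite('pics/i1.png',cv2.resize(im[160:260,110:210],None,fx=6,fy=6,interpolation=cv2.INTER_CUBIC))
E
```

```text
t 10.02 pos [ 0.5779 -0.1205  0.2683] rot [-3.1401e+00  5.0000e-04  1.7970e-01] F [-1.26 -0.11 -3.86] op 0.0212
d tool [ 0.1  0.1 13.3] rotvec [-0.0015  0.0005 -0.0003] rows 1 per row [ 0.1  0.1 13.3]
```

View pics/i1.png

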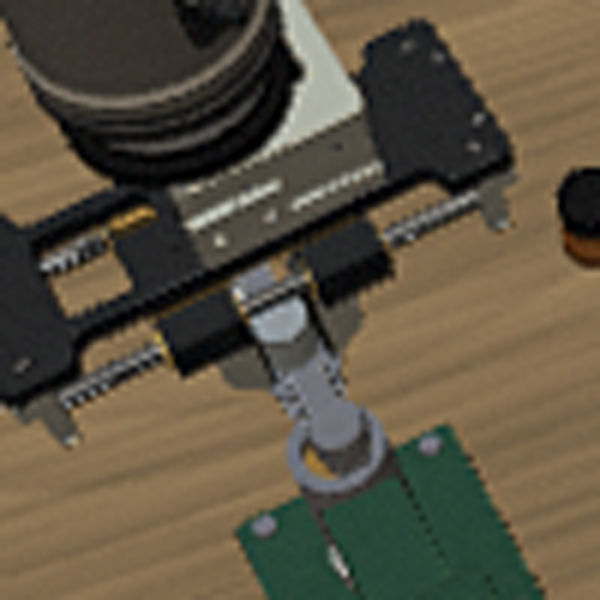

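The shank is entering the bore and sits about centred, at crop (340,450). I'll continue down and watch the force.

{"api": "apply_moves", "payload": {"motion": [{"offset": [0.1,0.1,4],"rotation": [-0.0015,0,0]},{"offset": [0,0,4],"rotation": [0,0,0]},{"offset": [0,0,4],"rotation": [0,0,0]},{"offset": [0,0,0],"rotation": [0,0,0]}]}}

```text
time: 10.4
tool_pos: [0.5782, -0.1206, 0.2557]
tool_rot: [3.141, -0.0, 0.18]
contact_force: [0.1, 0.6, -4.6]
opening: 0.0214
```

```bash
python3 - <<'E'
from h import *
plan(.578,-.1205,.245,.18,25)
E
```

```text
t 10.4 pos [ 0.5782 -0.1206  0.2557] rot [ 3.1409e+00 -4.0000e-04  1.7970e-01] F [ 0.14  0.61 -4.57] op 0.0214
d tool [-0.2 -0.2 10.7] rotvec [ 0.0007 -0.0004 -0.0003] rows 1 per row [-0.2 -0.2 10.7]
```

{"api": "apply_moves", "payload": {"motion": [{"offset": [-0.2,-0.2,4],"rotation": [0,0,0]},{"offset": [0,0,4],"rotation": [0,0,0]},{"offset": [0,0,0],"rotation": [0,0,0]}]}}

```text
time: 10.65
tool_pos: [0.578, -0.1204, 0.2468]
tool_rot: [3.141, -0.0, 0.18]
contact_force: [-0.7, -0.4, -4.7]
opening: 0.0213
```

{"api": "apply_moves", "payload": {"motion": [{"offset": [0,0,4],"rotation": [0,0,0]},{"offset": [0,0,3],"rotation": [0,0,0]},{"offset": [0,0,0],"rotation": [0,0,0]}]}}

```text
time: 10.9
tool_pos: [0.578, -0.1204, 0.2389]
tool_rot: [3.141, -0.0, 0.18]
contact_force: [-0.4, 0.5, -4.4]
opening: 0.0212
```

{"api": "apply_moves", "payload": {"motion": [{"offset": [0,0,3],"rotation": [0,0,0]},{"offset": [0,0,0],"rotation": [0,0,0]}]}}

```text
time: 11.07
tool_pos: [0.5781, -0.1205, 0.2355]
tool_rot: [3.141, -0.0, 0.18]
contact_force: [0.5, 1.0, -5.0]
opening: 0.0214
```

{"api": "apply_moves", "payload": {"motion": [{"offset": [0,0,3],"rotation": [0,0,0]},{"offset": [0,0,0],"rotation": [0,0,0]}]}}

```text
time: 11.23
tool_pos: [0.5781, -0.1205, 0.2323]
tool_rot: [3.141, -0.001, 0.18]
contact_force: [-0.3, -0.4, -4.1]
opening: 0.0218
```

{"api": "apply_moves", "payload": {"motion": [{"offset": [0,0,3],"rotation": [0,0,0]},{"offset": [0,0,0],"rotation": [0,0,0]}]}}

```text
time: 11.4
tool_pos: [0.5782, -0.1205, 0.2291]
tool_rot: [3.141, -0.001, 0.18]
contact_force: [0.1, -0.3, -4.8]
opening: 0.0212
```

{"api": "apply_moves", "payload": {"motion": [{"offset": [0,0,3],"rotation": [0,0,0]},{"offset": [0,0,0],"rotation": [0,0,0]}]}}

```text
time: 11.57
tool_pos: [0.5782, -0.1205, 0.2259]
tool_rot: [3.141, -0.001, 0.18]
contact_force: [-0.2, -0.6, -4.3]
opening: 0.0216
```

{"api": "apply_moves", "payload": {"motion": [{"offset": [0,0,2],"rotation": [0,0,0]},{"offset": [0,0,0],"rotation": [0,0,0]}]}}

```text
time: 11.73
tool_pos: [0.5782, -0.1205, 0.2236]
tool_rot: [3.141, -0.001, 0.18]
contact_force: [0.3, 0.4, -4.7]
opening: 0.0213
```

{"api": "apply_moves", "payload": {"motion": [{"offset": [0,0,1.5],"rotation": [0,0,0]},{"offset": [0,0,0],"rotation": [0,0,0]}]}}

```text
time: 11.9
tool_pos: [0.5784, -0.1206, 0.2222]
tool_rot: [3.14, -0.001, 0.18]
contact_force: [-0.1, -0.1, -3.8]
opening: 0.0213
```

{"api": "apply_moves", "payload": {"motion": [{"offset": [0,0,1.5],"rotation": [0,0,0]},{"offset": [0,0,0],"rotation": [0,0,0]}]}}

```text
time: 12.07
tool_pos: [0.5789, -0.1206, 0.222]
tool_rot: [3.139, -0.004, 0.18]
contact_force: [-1.1, 0.0, -3.4]
opening: 0.0214
```

{"api": "apply_moves", "payload": {"motion": [{"offset": [0,0,1.5],"rotation": [0,0,0]},{"offset": [0,0,0],"rotation": [0,0,0]}]}}

```text
time: 12.23
tool_pos: [0.5793, -0.1206, 0.2217]
tool_rot: [3.139, -0.006, 0.18]
contact_force: [-0.3, 0.1, -2.0]
opening: 0.0214
```

The spindle is on top of the thread: load came off at TCP z 0.222, so the foot is about 53.5 mm below the rim, inside the expected 52–56. Releasing now.

{"api": "apply_moves", "payload": {"motion": [{"offset": [0,0,0],"rotation": [0,0,0]},{"offset": [0,0,0],"rotation": [0,0,0]},{"offset": [0,0,0],"rotation": [0,0,0]},{"offset": [0,0,0],"rotation": [0,0,0]},{"offset": [0,0,0],"rotation": [0,0,0]}], "grip": 0.4}}

```text
time: 12.65
tool_pos: [0.5799, -0.121, 0.2224]
tool_rot: [3.137, -0.008, 0.18]
contact_force: [0.8, 0.5, -0.9]
opening: 0.0499
```

{"api": "apply_moves", "payload": {"motion": [{"offset": [0,0,-15],"rotation": [0,0,0]},{"offset": [0,0,-20],"rotation": [0,0,0]},{"offset": [0,0,-25],"rotation": [0,0,0]},{"offset": [0,0,0],"rotation": [0,0,0]}]}}

```text
time: 12.98
tool_pos: [0.5789, -0.1208, 0.2828]
tool_rot: [3.139, -0.004, 0.18]
contact_force: [0.8, 0.3, 0.5]
opening: 0.0547
```

```bash
python3 - <<'E'
from h import *
plan(.578,-.1205,.28,.18,25)
p=read_camera('scene'); im=p['img'][:,:,::-1]
cv2.imwrite('pics/r1.png',cv2.resize(im[150:270,100:220],None,fx=5,fy=5,interpolation=cv2.INTER_CUBIC))
print([(q,r['location'],r['score']) for q in ('spindle','hub','handle','first_thread') for r in tip_of(q,p) if r['location'][1]<0.05])
E
```

```text
t 12.98 pos [ 0.5789 -0.1208  0.2828] rot [ 3.1387 -0.0042  0.1796] F [0.76 0.31 0.55] op 0.0547
d tool [-0.9 -0.5  2.8] rotvec [ 0.0028 -0.0042 -0.0004] rows 1 per row [-0.9 -0.5  2.8]
[('spindle', [0.5795, -0.1203, 0.0716], 0.7), ('hub', [0.5799, -0.1216, 0.1747], 0.69), ('hub', [0.5796, -0.1197, 0.1182], 0.55), ('handle', [0.5361, -0.1228, 0.1807], 0.75), ('first_thread', [0.5767, -0.1179, 0.1145], 0.67)]
```

View pics/r1.png

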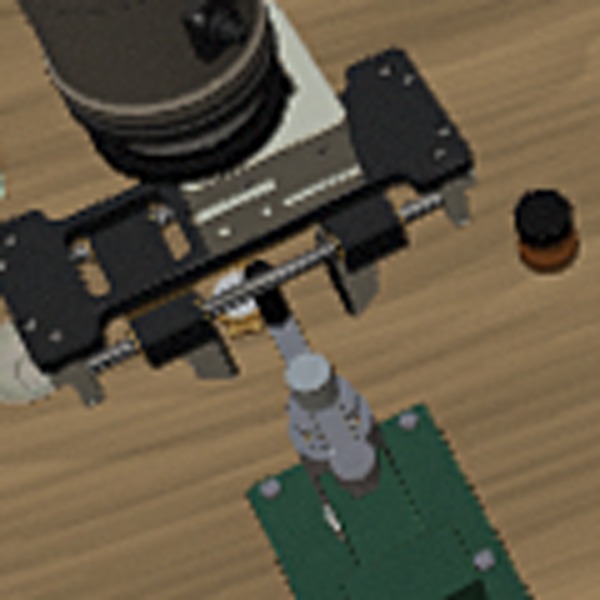

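The spindle stands upright in the boss with the handle on the dot side: hub at crop (310,375), handle at (268,290). Next I'll cage the handle loosely, with the fingers either side along the tangent, and swing it backward.

```bash
cat >> h.py <<'E'
C=np.array([.5783,-.1206])
def hplan(phi,z,k=-1,r=.05):
    q=C+r*np.array([np.cos(phi),np.sin(phi)]); plan(q[0],q[1],z,(phi+k*np.pi))
    s=observe(); d=s['tool_pos'][:2]-C
    yw=s['tool_rot'][2]
    print('tool angle %.3f (+2pi %.3f) r %.1f mm; yaw %.3f q6 %.2f'%(np.arctan2(d[1],d[0]),np.arctan2(d[1],d[0])+2*np.pi,np.linalg.norm(d)*1e3,yw,s['qpos'][5]))
E
python3 -c "
from h import *
hplan(3.322,.285)"
```

```text
t 13.23 pos [ 0.5769 -0.1202  0.2768] rot [-3.1395  0.0047  0.1796] F [-0.82 -0.58 -0.51] op 0.0548
d tool [-48.8   0.7  -7.9] rotvec [-0.0021  0.0047 -0.0008] rows 2 per row [-24.4   0.3  -4. ]
tool angle 2.861 (+2pi 9.144) r 1.4 mm; yaw 0.180 q6 1.06
```

{"api": "apply_moves", "payload": {"motion": [{"offset": [0,0,-12],"rotation": [0,0,0]},{"offset": [-24,0.3,0],"rotation": [-0.002,0.0047,0]},{"offset": [-24,0.3,0],"rotation": [0,0,0]},{"offset": [0,0,0],"rotation": [0,0,0]},{"offset": [0,0,0],"rotation": [0,0,0]}]}}

```text
time: 13.65
tool_pos: [0.5272, -0.1289, 0.2836]
tool_rot: [-3.136, 0.008, 0.18]
contact_force: [0.5, 0.4, 0.3]
opening: 0.0551
```

```bash
python3 -c "
from h import *
hplan(3.322,.243)"
```

```text
t 13.65 pos [ 0.5272 -0.1289  0.2836] rot [-3.1364  0.0082  0.1803] F [0.53 0.37 0.3 ] op 0.0551
d tool [ 2.1  1.2 40.5] rotvec [-0.0052  0.0082 -0.0001] rows 2 per row [ 1.   0.6 20.3]
tool angle -2.981 (+2pi 3.302) r 51.8 mm; yaw 0.180 q6 1.01
```

{"api": "apply_moves", "payload": {"motion": [{"offset": [2,1,10],"rotation": [-0.005,0.008,0]},{"offset": [0,0,15],"rotation": [0,0,0]},{"offset": [0,0,14],"rotation": [0,0,0]},{"offset": [0,0,0],"rotation": [0,0,0]}]}}

```text
time: 13.98
tool_pos: [0.5309, -0.1294, 0.2421]
tool_rot: [-3.141, -0.0, 0.18]
contact_force: [-0.3, 0.6, -0.3]
opening: 0.0552
```

```bash
python3 - <<'E'
from h import *
hplan(3.322,.243)
p=read_camera('scene'); im=p['img'][:,:,::-1]
cv2.imwrite('pics/r2.png',cv2.resize(im[150:270,100:220],None,fx=5,fy=5,interpolation=cv2.INTER_CUBIC))
E
```

```text
t 13.98 pos [ 0.5309 -0.1294  0.2421] rot [-3.1414e+00 -5.0000e-04  1.7980e-01] F [-0.34  0.57 -0.31] op 0.0552
d tool [-1.8 -0.2 -0.9] rotvec [-0.0002 -0.0005 -0.0006] rows 1 per row [-1.8 -0.2 -0.9]
tool angle -2.958 (+2pi 3.325) r 48.2 mm; yaw 0.180 q6 1.01
```

View pics/r2.png

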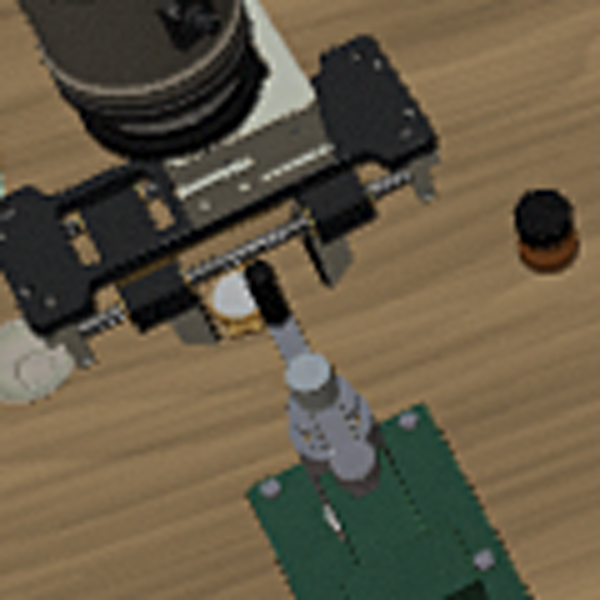

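The black handle (crop (267,292)) is between the fingers. Closing to a loose 19 mm cage.

{"api": "apply_moves", "payload": {"motion": [{"offset": [-1.8,0,-0.9],"rotation": [0,0,0]},{"offset": [0,0,0],"rotation": [0,0,0]},{"offset": [0,0,0],"rotation": [0,0,0]},{"offset": [0,0,0],"rotation": [0,0,0]},{"offset": [0,0,0],"rotation": [0,0,0]},{"offset": [0,0,0],"rotation": [0,0,0]}], "grip": 0.79, "grip_force": 5}}

```text
time: 14.53
tool_pos: [0.5315, -0.1301, 0.2469]
tool_rot: [3.139, -0.005, 0.18]
contact_force: [0.2, 0.5, 0.2]
opening: 0.0211
```

```bash
python3 - <<'E'
from h import *
hplan(3.322,.243)
E
```

```text
t 14.53 pos [ 0.5315 -0.1301  0.2469] rot [ 3.139  -0.0054  0.1805] F [0.25 0.45 0.18] op 0.0211
d tool [-2.3 -1.   3.9] rotvec [ 0.0026 -0.0054  0.    ] rows 1 per row [-2.3 -1.   3.9]
tool angle -2.941 (+2pi 3.342) r 47.7 mm; yaw 0.180 q6 1.01
```

{"api": "apply_moves", "payload": {"motion": [{"offset": [0.2,4,0],"rotation": [0,0,-0.08]},{"offset": [0.2,5,0],"rotation": [0,0,-0.1]},{"offset": [0.3,5,0],"rotation": [0,0,-0.1]},{"offset": [0.3,5,0],"rotation": [0,0,-0.1]}]}}

```text
time: 14.87
tool_pos: [0.5378, -0.1465, 0.2476]
tool_rot: [3.14, -0.004, 0.575]
contact_force: [0.5, 0.6, -0.3]
opening: 0.0194
```

```bash
python3 - <<'E'
from h import *
hplan(3.722,.243)
E
```

```text
t 14.87 pos [ 0.5378 -0.1465  0.2476] rot [ 3.1397 -0.004   0.5748] F [ 0.51  0.64 -0.34] op 0.0194
d tool [-1.9  0.6  4.6] rotvec [ 0.0019 -0.004  -0.0056] rows 1 per row [-1.9  0.6  4.6]
tool angle -2.574 (+2pi 3.709) r 48.1 mm; yaw 0.575 q6 0.59
```

{"api": "apply_moves", "payload": {"motion": [{"offset": [-1.6,5.5,2],"rotation": [0.002,-0.004,-0.11]},{"offset": [0.2,5.5,1],"rotation": [0,0,-0.11]},{"offset": [0.2,5.5,1],"rotation": [0,0,-0.11]},{"offset": [0.2,5.5,0],"rotation": [0,0,-0.11]},{"offset": [0.2,5.5,0],"rotation": [0,0,-0.11]},{"offset": [0.2,5.5,0],"rotation": [0,0,-0.11]}]}}

```text
time: 15.37
tool_pos: [0.5616, -0.1679, 0.2448]
tool_rot: [-3.14, -0.001, 1.268]
contact_force: [-1.2, 0.3, -0.1]
opening: 0.0195
```

```bash
python3 - <<'E'
from h import *
hplan(4.38,.243)
p=read_camera('scene'); im=p['img'][:,:,::-1]
cv2.imwrite('pics/r3.png',cv2.resize(im[150:270,100:220],None,fx=5,fy=5,interpolation=cv2.INTER_CUBIC))
print([(q,np.round(r['location'],4),r['score']) for q in ('spindle','hub','handle') for r in tip_of(q,p) if r['location'][1]<0.05])
E
```

```text
t 15.37 pos [ 0.5616 -0.1679  0.2448] rot [-3.1401e+00 -1.2000e-03  1.2679e+00] F [-1.18  0.25 -0.09] op 0.0195
d tool [0.2 0.4 1.8] rotvec [-0.0015 -0.0012  0.0295] rows 1 per row [0.2 0.4 1.8]
tool angle -1.911 (+2pi 4.373) r 50.2 mm; yaw 1.268 q6 -0.12
[('spindle', array([ 0.5772, -0.1236,  0.0705]), 0.72), ('hub', array([ 0.579 , -0.1189,  0.1752]), 0.58), ('handle', array([ 0.5614, -0.1578,  0.1832]), 0.6)]
```

View pics/r3.png

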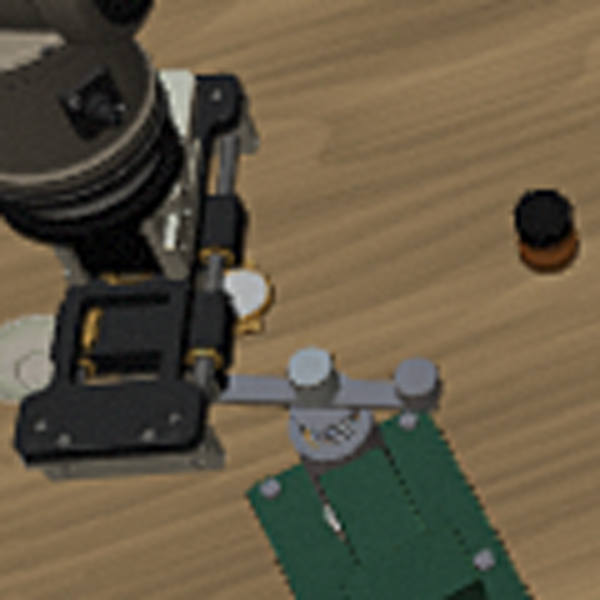

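```bash
cat >> h.py <<'E'
def track(save=None):
    p=read_camera('scene'); im=p['img'][:,:,::-1]
    if save: cv2.imwrite(save,cv2.resize(im[150:270,100:220],None,fx=5,fy=5,interpolation=cv2.INTER_CUBIC))
    w=cv2.resize(im[215:240,148:178],None,fx=8,fy=8,interpolation=cv2.INTER_CUBIC).astype(int)
    m=((w.min(2)>148)).astype(np.uint8)
    n,l,st,ce=cv2.connectedComponentsWithStats(m)
    if n>1:
        i=1+np.argmax(st[1:,4]); print('hubtop col %.2f row %.2f area %d topRow %.2f'%(148+ce[i][0]/8,215+ce[i][1]/8,st[i,4],215+st[i,1]/8))
    return p
E
python3 - <<'E'
from h import *
track()
C2=[.5783,-.1206]
p=read_camera('scene')
for f in (.075,.0715,.067,.059): print(f,proj(p,(*C2,f+.112)).round(2))
E
```

```text
hubtop col 165.89 row 222.37 area 98 topRow 221.25
0.075 [160.32 221.7 ]
0.0715 [160.64 222.42]
0.067 [161.05 223.35]
0.059 [161.77 224.97]
```

{"api": "apply_moves", "payload": {"motion": [{"offset": [0.2,5.5,1],"rotation": [0,0,-0.1]},{"offset": [0.2,5.5,0],"rotation": [0,0,-0.11]},{"offset": [0.2,5.5,0],"rotation": [0,0,-0.11]},{"offset": [0.2,5.5,0],"rotation": [0,0,-0.11]}]}}

```text
time: 16.0
tool_pos: [0.5807, -0.1701, 0.2443]
tool_rot: [-3.137, -0.002, 1.696]
contact_force: [-2.8, -1.5, 1.0]
opening: 0.0192
```

```bash
python3 - <<'E'
from h import *
hplan(4.82,.243)
track()
E
```

```text
t 16.0 pos [ 0.5807 -0.1701  0.2443] rot [-3.1367e+00 -1.6000e-03  1.6959e+00] F [-2.82 -1.45  1.04] op 0.0192
d tool [-0.6  2.9  1.3] rotvec [-0.0049 -0.0015  0.0175] rows 1 per row [-0.6  2.9  1.3]
tool angle -1.522 (+2pi 4.761) r 49.6 mm; yaw 1.696 q6 -0.54
hubtop col 163.88 row 225.84 area 252 topRow 224.25
```

```bash
python3 - <<'E'
from h import *
p=read_camera('scene'); im=p['img']
print(im[214:234,154:172].min(2))
E
```

```text
[[ 82  81  79  84  76  78  75  77  74  77  77  79  83  86  87  87  86  86]
 [ 81  80  76  77  75  77  77  77  80  81  86  86  86  86  86  87  85  86]
 [ 75  73  76  78  79  82  86  83  84  85  86  89  88  87  85  86  84  83]
 [ 74  81  83  87  87  85  87  87  86  86  87  87  84  83  85  89  88  88]
 [ 90  91  88  88  86  86  84  84  81  83  83  81  84  90  87  88  86  84]
 [ 91  89  87  86  85  84  91  98 106 111  93  90  84  82  84  83  83  82]
 [ 93  91  85  84  82  93 137 147 145 146 145 125  81  80  82  82  82  80]
 [ 92  86  83  85  92 144 140 143 143 144 147 147 125  71  81  80  78  76]
 [ 53  92  87  86 121 145 143 142 142 143 143 146 141  42  76  77  73  75]
 [ 58  85  79  86 143 145 142 143 146 144 143 145 137  47  80  78  82  87]
 [ 83  82  79  86 143 145 145 147 144 146 145 148 132  43 100  99 106 110]
 [ 52  67  78  81 125 147 147 144 146 147 151 142  73  49  87 116 114 115]
 [ 29  28  50  80  80 144 145 147 146 144 135 104  54  55  92 119 117 116]
 [ 37  32  43  95  97  71  85 114 102  95  57  61  60  57  89 121 116 115]
 [ 38  33  37  74 122  96  70  75  72  74  75  72  63  61  94 116 116 110]
 [ 40  38  31  50 121 117  76  74  75  77  74  70  64  65 106  77  58  52]
 [ 36  37  33  37  79 123 101  77  76  74  70  70  65  62  70  88  86  76]
 [ 37  37  38  42  78 123 110  86  74  70  81  90  91  97 121 121 113  79]
 [ 69  39  36  35  27  41  68  73  85  81 122 115 119 118 118 115  97  81]
 [ 39  38  37  40  39  69 130 122 119 116 115 117 116 116 120 109  74  86]]
```

```bash
cat >> h.py <<'E'
def track(save=None):
    p=read_camera('scene'); im=p['img'][:,:,::-1]
    if save: cv2.imwrite(save,cv2.resize(im[150:270,100:220],None,fx=5,fy=5,interpolation=cv2.INTER_CUBIC))
    v=im[212:236,150:176].min(2).astype(np.uint8)
    n,l,st,ce=cv2.connectedComponentsWithStats((v>128).astype(np.uint8))
    i=1+np.argmax(st[1:,4]); m=cv2.dilate((l==i).astype(np.uint8),np.ones((3,3)))
    w=np.clip((v.astype(float)-95)/48,0,1)*m
    yy,xx=np.mgrid[212:236,150:176]
    print('hubtop col %.2f row %.2f area %.1f'%((w*xx).sum()/w.sum(),(w*yy).sum()/w.sum(),w.sum()))
    return p
E
python3 -c "
from h import *
track()"
```

```text
hubtop col 162.08 row 222.88 area 52.8
```

{"api": "apply_moves", "payload": {"motion": [{"offset": [0,6.5,1],"rotation": [0,0,-0.09]},{"offset": [0.2,5.8,0],"rotation": [0,0,-0.11]}]}}

```text
time: 16.32
tool_pos: [0.5918, -0.168, 0.2435]
tool_rot: [-3.137, -0.002, 1.881]
contact_force: [-0.6, -0.2, 0.5]
opening: 0.0194
```

```bash
python3 - <<'E'
from h import *
hplan(5.04,.243)
track()
E
```

```text
t 16.32 pos [ 0.5918 -0.168   0.2435] rot [-3.1368e+00 -2.3000e-03  1.8815e+00] F [-0.56 -0.19  0.52] op 0.0194
d tool [-0.7  2.5  0.5] rotvec [-0.0048 -0.0023 -0.0169] rows 1 per row [-0.7  2.5  0.5]
tool angle -1.293 (+2pi 4.990) r 49.3 mm; yaw 1.881 q6 -0.71
hubtop col 162.49 row 222.14 area 42.1
```

{"api": "apply_moves", "payload": {"motion": [{"offset": [0,6.5,0],"rotation": [0,0,-0.11]},{"offset": [0.2,5.8,0],"rotation": [0,0,-0.11]}]}}

```text
time: 16.53
tool_pos: [0.6027, -0.1637, 0.2436]
tool_rot: [-3.136, -0.003, 2.102]
contact_force: [-1.4, -2.1, 0.4]
opening: 0.0194
```

```bash
python3 - <<'E'
from h import *
hplan(5.26,.243)
track('pics/r4.png')
E
```

```text
t 16.53 pos [ 0.6027 -0.1637  0.2436] rot [-3.1362e+00 -3.0000e-03  2.1022e+00] F [-1.44 -2.06  0.43] op 0.0194
d tool [-0.5  1.6  0.5] rotvec [-0.0053 -0.003  -0.0162] rows 1 per row [-0.5  1.6  0.5]
tool angle -1.055 (+2pi 5.228) r 49.5 mm; yaw 2.102 q6 -0.92
hubtop col 163.52 row 220.33 area 11.9
```

View pics/r4.png

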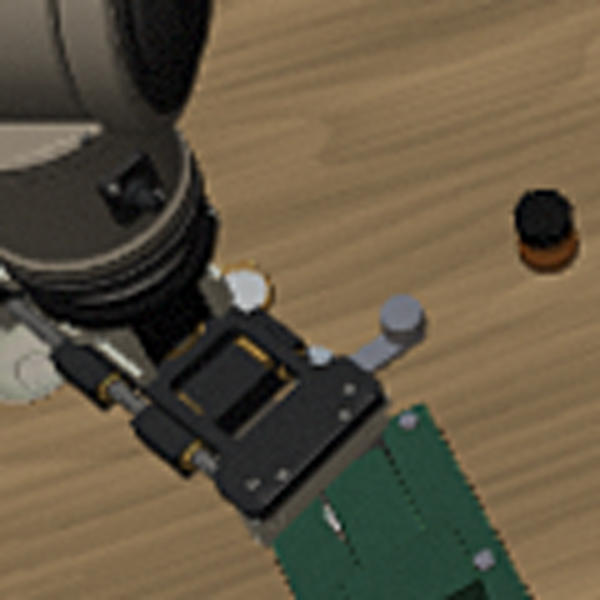

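```bash
python3 - <<'E'
from h import *
p=read_camera('top'); im=p['img'][:,:,::-1]
cv2.imwrite('pics/t4.png',cv2.resize(im[120:230,270:380],None,fx=5,fy=5,interpolation=cv2.INTER_CUBIC))
for f in (.075,.067): print(proj(p,(*C,f+.112)))
p=read_camera('scene')
for f in (.075,.067):
  for ph in (5.17,5.6,6.0,6.5,7): print(f,ph,proj(p,(C[0]-.05*np.cos(ph),C[1]-.05*np.sin(ph),f+.107)).round(1))
E
```

```text
[334.61815966 171.72338135]
[334.20636505 172.30275393]
0.075 5.17 [176.6 209.5]
0.075 5.6 [169.6 205.9]
0.075 6.0 [161.7 205.2]
0.075 6.5 [151.8 208.1]
0.075 7 [143.8 214.6]
0.067 5.17 [177.2 211.2]
0.067 5.6 [170.2 207.6]
0.067 6.0 [162.4 206.9]
0.067 6.5 [152.6 209.8]
0.067 7 [144.7 216.3]
```

View pics/t4.png

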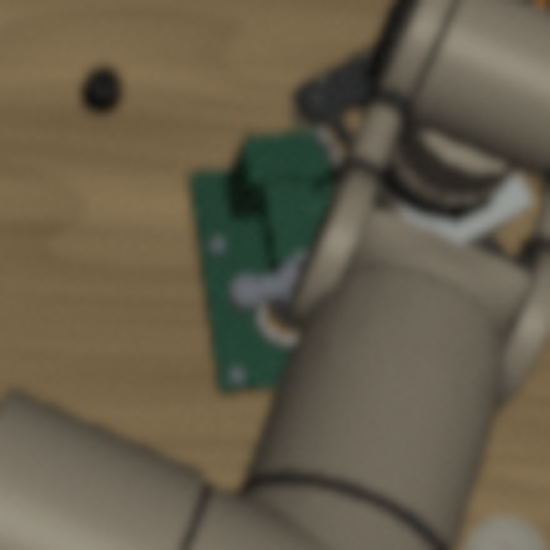

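```bash
cat >> h.py <<'E'
def wt(show=None):
    "weight top: blob nearest prediction in scene; solve handle angle and foot height (r=50)"
    from scipy.optimize import least_squares
    p=read_camera('scene'); im=p['img'][:,:,::-1]
    if show: cv2.imwrite(show,cv2.resize(im[150:270,100:220],None,fx=5,fy=5,interpolation=cv2.INTER_CUBIC))
    return p,im
def solve(p,px):
    from scipy.optimize import least_squares
    f=lambda v:proj(p,(C[0]-.05*np.cos(v[0]),C[1]-.05*np.sin(v[0]),v[1]/1e3+.107))-px
    s=observe(); d=s['tool_pos'][:2]-C; a0=np.arctan2(d[1],d[0])%(2*np.pi)
    r=least_squares(f,[a0,70]); print('handle angle %.3f foot %.1f mm'%tuple(r.x), 'cost',r.cost.round(3)); return r.x
E
python3 - <<'E'
from h import *
p,im=wt()
print(im.min(2)[205:222,170:190])
solve(p,np.array([180.2,212.6]))
E
```

```text
[[ 79  78  80  80  80  81  80  78  79  77  80  79  74  76  73  75  73  73
   80  81]
 [ 80  83  82  79  76  80  77  77  76  76  73  72  74  73  76  78  80  82
   82  83]
 [ 79  80  79  81  78  77  75  81  84  81  82  77  74  76  76  79  83  85
   87  86]
 [ 81  79  81  78  76  78  81 113 111 112 113 113  93  76  84  90  88  85
   85  88]
 [ 79  78  78  78  76  80 112 113 112 112 111 114 106  54  85  86  85  84
   81  85]
 [ 78  78  75  74  76  96 117 114 115 114 112 114 115 100  83  84  82  84
   84  81]
 [ 77  75  75  77  79 108 114 116 118 113 115 113 113  90  68  83  83  85
   88  85]
 [ 78  80  81  87  88 108 118 118 118 118 115 117 112  71  59  87  87  87
   87  87]
 [ 87  86  87  86  81  73 112 117 119 120 121 115  95  41  65  91  87  86
   85  83]
 [ 87  86  89  87  82  63  72 108 117 117 111  92  49  44  56  89  84  80
   81  81]
 [ 88  85  85  84  84  84  55  53  58  55  58  57  53  47  65  84  80  81
   82  84]
 [ 86  82  83  85  94 106  87  55  60  62  61  58  51  54  72  83  84  83
   81  84]
 [ 87  88  88 101 113 114 116  79  67  63  58  56  54  61  86  84  83  84
   85  86]
 [ 82  85 108 109 113 114 119 121 105  85  60  45  68  89  85  84  86  82
   80  80]
 [ 91 107 111 112 115 116 116 115 104  62  62  70  87  85  83  80  80  77
   78  75]
 [114 115 116 118 116 117 110  88  48  68  88  85  82  80  80  78  76  71
   73  77]
 [ 94 118 120 117 116 110  69  48  65  86  83  81  78  80  75  76  72  71
   75  79]]
handle angle 4.714 foot 90.3 mm cost 0.046
```

```bash
cat >> h.py <<'E'
OFF=np.array([1.2,.5])
def sub(im,T,c,rad=(14,12)):
    h,w=T.shape[:2]; x0=int(round(c[0]-w/2-rad[0]));y0=int(round(c[1]-h/2-rad[1]))
    k=4
    W=cv2.resize(im[y0:y0+h+2*rad[1],x0:x0+w+2*rad[0]],None,fx=k,fy=k,interpolation=cv2.INTER_CUBIC)
    Tk=cv2.resize(T,None,fx=k,fy=k,interpolation=cv2.INTER_CUBIC)
    m=cv2.matchTemplate(W,Tk,cv2.TM_CCOEFF_NORMED); _,s,_,l=cv2.minMaxLoc(m)
    return x0+l[0]/k,y0+l[1]/k,s
def weight(save=None,ph=None):
    p=read_camera('scene'); im=p['img'][:,:,::-1].copy()
    if save: cv2.imwrite(save,cv2.resize(im[150:270,100:220],None,fx=5,fy=5,interpolation=cv2.INTER_CUBIC))
    T=cv2.imread('pics/Twt.png'); s=observe(); d=s['tool_pos'][:2]-C; a=np.arctan2(d[1],d[0])-.05
    c=proj(p,(C[0]-.05*np.cos(a),C[1]-.05*np.sin(a),.179))+OFF
    x,y,sc=sub(im,T,c,(8,8)); px=np.array([x+4.6,y+3.9])
    print('weight px',px.round(2),'score %.3f'%sc); return solve(p,px-OFF)
E
python3 - <<'E'
from h import *
p=read_camera('scene'); cv2.imwrite('pics/Twt.png',np.ascontiguousarray(p['img'][207:215,174:185,::-1]))
# centre (179.2,210.9)-> rel to patch origin (174.6?,...)
E
sed -i 's/x+4.6,y+3.9/x+5.1,y+3.9/' h.py
python3 -c "
from h import *
weight()"
```

```text
weight px [179.1 210.9] score 0.984
handle angle 5.051 foot 77.6 mm cost 0.0
```

{"api": "apply_moves", "payload": {"motion": [{"offset": [0,6,0],"rotation": [-0.005,-0.003,-0.12]},{"offset": [0.2,5.8,0],"rotation": [0,0,-0.11]}]}}

```text
time: 17.0
tool_pos: [0.6114, -0.1574, 0.2436]
tool_rot: [3.142, -0.001, 2.326]
contact_force: [-0.9, -0.6, -0.3]
opening: 0.0192
```

```bash
python3 -c "
from h import *
hplan(5.48,.243); weight()"
```

```text
t 17.0 pos [ 0.6114 -0.1574  0.2436] rot [ 3.1416e+00 -1.1000e-03  2.3261e+00] F [-0.86 -0.64 -0.28] op 0.0192
d tool [-0.5  1.7  0.6] rotvec [ 0.     -0.0011 -0.0124] rows 1 per row [-0.5  1.7  0.6]
tool angle -0.838 (+2pi 5.445) r 49.5 mm; yaw 2.326 q6 -1.13
weight px [176.6 208.9] score 0.914
handle angle 5.249 foot 76.0 mm cost 0.0
```

{"api": "apply_moves", "payload": {"motion": [{"offset": [0,5.5,0],"rotation": [0,0,-0.11]}]}}

```text
time: 17.13
tool_pos: [0.6154, -0.1534, 0.2436]
tool_rot: [-3.142, -0.001, 2.438]
contact_force: [-1.6, -1.4, -1.1]
opening: 0.0193
```

```bash
python3 -c "
from h import *
hplan(5.59,.243); weight('pics/r5.png')"
```

```text
t 17.13 pos [ 0.6154 -0.1534  0.2436] rot [-3.1415e+00 -1.3000e-03  2.4383e+00] F [-1.62 -1.36 -1.14] op 0.0193
d tool [-0.5  1.5  0.6] rotvec [-0.     -0.0013 -0.0101] rows 1 per row [-0.5  1.5  0.6]
tool angle -0.724 (+2pi 5.560) r 49.5 mm; yaw 2.438 q6 -1.23
weight px [174.6  207.65] score 0.924
handle angle 5.378 foot 76.1 mm cost 0.0
```

View pics/r5.png

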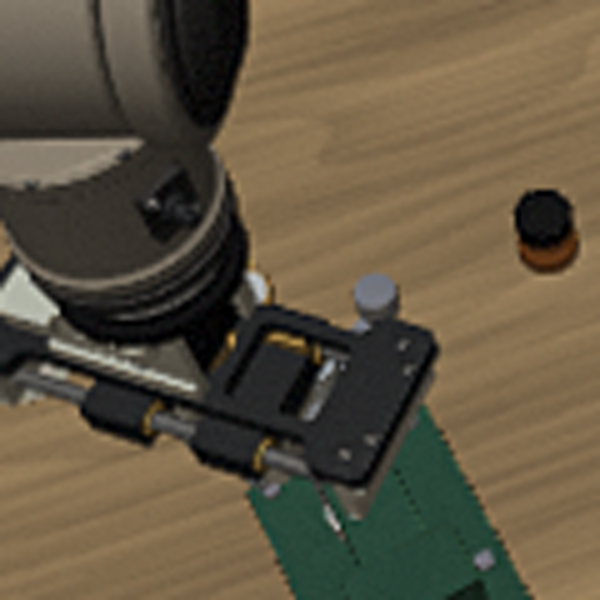

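{"api": "apply_moves", "payload": {"motion": [{"offset": [0,-1.5,0],"rotation": [0,0,0]},{"offset": [0,0,-18],"rotation": [0,0,0]},{"offset": [0,0,-20],"rotation": [0,0,0]},{"offset": [0,0,-8],"rotation": [0,0,0]},{"offset": [0,-18,0],"rotation": [0,0,0]},{"offset": [0,-18,0],"rotation": [0,0,0]},{"offset": [0,0,0],"rotation": [0,0,0]}]}}

```text
time: 17.77
tool_pos: [0.5896, -0.1814, 0.2905]
tool_rot: [3.14, -0.002, 2.416]
contact_force: [-0.1, -0.1, -0.0]
opening: 0.0191
```

```bash
cat >> h.py <<'E'
def pplan(phi,z,back=.026,k=-1,r=.05):
    u=np.array([np.cos(phi),np.sin(phi)]); t=np.array([-u[1],u[0]]); q=C+r*u-back*t
    plan(q[0],q[1],z,phi+k*np.pi); print('q6 %.2f'%observe()['qpos'][5])
E
python3 -c "
from h import *
pplan(5.44,.243,.031); weight('pics/r6.png')"
```

```text
t 17.77 pos [ 0.5896 -0.1814  0.2905] rot [ 3.1403e+00 -2.3000e-03  2.4160e+00] F [-0.14 -0.13 -0.05] op 0.0191
d tool [ 2.7  1.3 47.5] rotvec [ 0.0012 -0.0023  0.1176] rows 2 per row [ 1.3  0.6 23.8]
q6 -1.27
weight px [173.35 206.9 ] score 0.932
handle angle 5.449 foot 76.9 mm cost 0.0
```

View pics/r6.png

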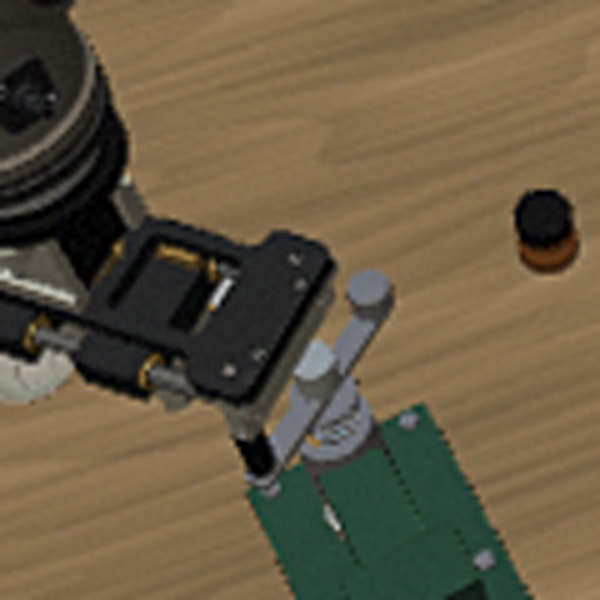

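The view is clear with the tool behind the handle: weight at crop (370,290), handle at (258,455), and not dropped yet. I'll push with shut fingers from here.

{"api": "apply_moves", "payload": {"motion": [{"offset": [2.5,-3,0],"rotation": [0,0,0.1]},{"offset": [0,0,0],"rotation": [0,0,0]},{"offset": [0,0,15],"rotation": [0,0,0]},{"offset": [0,0,15],"rotation": [0,0,0]},{"offset": [0,0,14],"rotation": [0,0,0]},{"offset": [0,0,0],"rotation": [0,0,0]}], "grip": 1.0, "grip_force": 20}}

```text
time: 18.32
tool_pos: [0.5885, -0.1785, 0.2449]
tool_rot: [3.136, -0.001, 2.312]
contact_force: [0.5, -0.3, -0.3]
opening: 0.0005
```

```bash
python3 -c "
from h import *
pplan(5.5,.245); weight('pics/r7.png')"
```

```text
t 18.32 pos [ 0.5885 -0.1785  0.2449] rot [ 3.1360e+00 -1.1000e-03  2.3119e+00] F [ 0.49 -0.3  -0.29] op 0.0005
d tool [-1.5  8.  -0. ] rotvec [ 0.0056 -0.001  -0.0465] rows 1 per row [-1.5  8.  -0. ]
q6 -1.16
weight px [173.35 206.9 ] score 0.931
handle angle 5.449 foot 76.9 mm cost 0.0
```

View pics/r7.png

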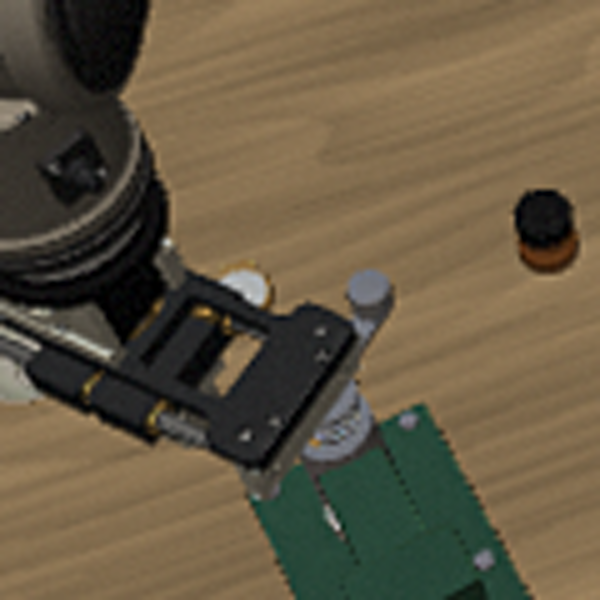

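{"api": "apply_moves", "payload": {"motion": [{"offset": [-1.5,8,0],"rotation": [0.005,0,-0.047]},{"offset": [-2.5,5.7,0],"rotation": [0,0,-0.11]},{"offset": [0,0,0],"rotation": [0,0,0]}]}}

```text
time: 18.62
tool_pos: [0.6031, -0.1714, 0.2482]
tool_rot: [3.14, 0.002, 2.477]
contact_force: [-0.0, -0.8, -0.2]
opening: 0.0001
```

```bash
python3 -c "
from h import *
pplan(5.72,.245); weight('pics/r8.png')"
```

```text
t 18.62 pos [ 0.6031 -0.1714  0.2482] rot [3.1402e+00 2.1000e-03 2.4767e+00] F [-0.   -0.78 -0.15] op 0.0001
d tool [-1.5  3.9  3.2] rotvec [ 0.0013  0.0021 -0.1017] rows 1 per row [-1.5  3.9  3.2]
q6 -1.31
weight px [172.85 206.15] score 0.798
handle angle 5.464 foot 79.8 mm cost 0.0
```

View pics/r8.png

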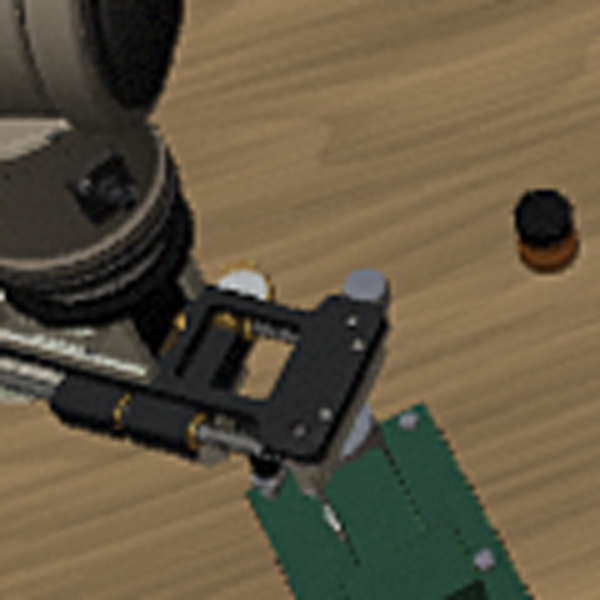

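{"api": "apply_moves", "payload": {"motion": [{"offset": [-2.5,6.5,2],"rotation": [0,0,-0.12]},{"offset": [-2.5,5.7,1],"rotation": [0,0,-0.11]},{"offset": [0,0,0],"rotation": [0,0,0]}]}}

```text
time: 18.92
tool_pos: [0.6147, -0.1657, 0.248]
tool_rot: [-3.141, 0.007, 2.701]
contact_force: [-0.9, 0.7, 0.4]
opening: 0.0007
```

```bash
python3 -c "
from h import *
pplan(5.8,.245)"
```

```text
t 18.92 pos [ 0.6147 -0.1657  0.248 ] rot [-3.1408  0.0073  2.7006] F [-0.92  0.66  0.36] op 0.0007
d tool [ 3.3 -2.9  3. ] rotvec [-0.0006  0.0073  0.0422] rows 1 per row [ 3.3 -2.9  3. ]
q6 -1.51
```

{"api": "apply_moves", "payload": {"motion": [{"offset": [0,-30,0],"rotation": [0,0,0]},{"offset": [0,-30,0],"rotation": [0,0,0]},{"offset": [0,0,0],"rotation": [0,0,0]}]}}

```text
time: 19.17
tool_pos: [0.5888, -0.2197, 0.2495]
tool_rot: [3.142, 0.009, 2.689]
contact_force: [0.1, -0.6, -0.4]
opening: 0.0006
```

```bash
python3 -c "
from h import *
pplan(5.8,.245,.031); weight('pics/r9.png')"
```

```text
t 19.17 pos [ 0.5888 -0.2197  0.2495] rot [3.1416 0.0094 2.6888] F [ 0.08 -0.59 -0.42] op 0.0006
d tool [ 3.8 52.1  4.5] rotvec [0.0002 0.0094 0.0304] rows 2 per row [ 1.9 26.   2.2]
q6 -1.60
weight px [190.1  214.65] score 0.404
handle angle 4.714 foot 71.4 mm cost 32.44
```

View pics/r9.png

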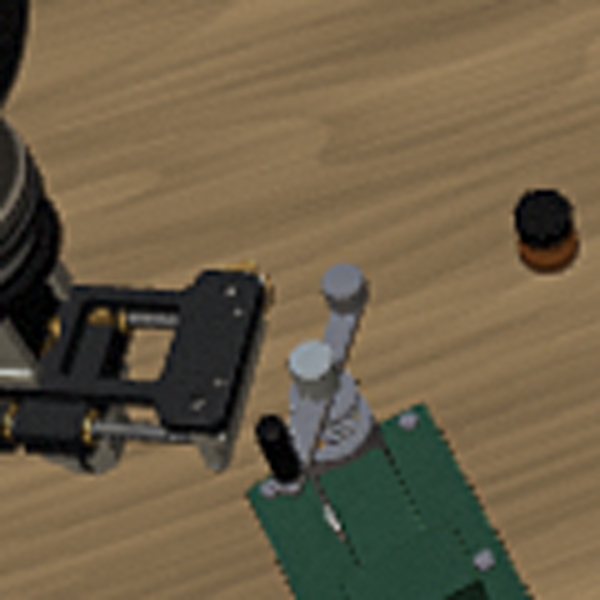

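```bash
sed -i "s/a=np.arctan2(d\[1\],d\[0\])-.05/a=np.arctan2(d[1],d[0])-.05 if ph is None else ph/" h.py; python3 -c "
from h import *
weight(ph=5.72); track()"
```

```text
weight px [168.1 205.4] score 0.930
handle angle 5.733 foot 77.0 mm cost 0.0
hubtop col 161.92 row 221.25 area 55.0
```

{"api": "apply_moves", "payload": {"motion": [{"offset": [2,24,2],"rotation": [0,0.009,0]},{"offset": [2,22,2],"rotation": [0,0,0]},{"offset": [0,0,0],"rotation": [0,0,0]}]}}

```text
time: 19.57
tool_pos: [0.6077, -0.1704, 0.2462]
tool_rot: [3.138, 0.001, 2.685]
contact_force: [-0.3, 0.5, 0.1]
opening: 0.0004
```

```bash
python3 -c "
from h import *
pplan(5.84,.245)
pplan(5.95,.245)"
```

```text
t 19.57 pos [ 0.6077 -0.1704  0.2462] rot [3.1381e+00 1.0000e-03 2.6850e+00] F [-0.3   0.54  0.12] op 0.0004
d tool [-2.   6.4  1.2] rotvec [ 0.0035  0.001  -0.0134] rows 1 per row [-2.   6.4  1.2]
q6 -1.51
t 19.57 pos [ 0.6077 -0.1704  0.2462] rot [3.1381e+00 1.0000e-03 2.6850e+00] F [-0.3   0.54  0.12] op 0.0004
d tool [-4.5 12.1  1.3] rotvec [ 0.0034  0.0012 -0.1234] rows 1 per row [-4.5 12.1  1.3]
q6 -1.51
```

{"api": "apply_moves", "payload": {"motion": [{"offset": [-2,6.4,1],"rotation": [0.003,0.001,-0.013]},{"offset": [-2.5,5.7,0],"rotation": [0,0,-0.11]},{"offset": [0,0.5,0],"rotation": [0,0,0]}]}}

```text
time: 19.82
tool_pos: [0.6184, -0.1585, 0.2456]
tool_rot: [-3.14, 0.001, 2.813]
contact_force: [0.1, -0.1, 1.2]
opening: 0.0003
```

{"api": "apply_moves", "payload": {"motion": [{"offset": [0,-28,0],"rotation": [0,0,0]},{"offset": [0,-28,0],"rotation": [0,0,0]},{"offset": [0,0,0],"rotation": [0,0,0]}]}}

```text
time: 20.07
tool_pos: [0.6011, -0.2102, 0.2456]
tool_rot: [-3.141, 0.001, 2.81]
contact_force: [0.2, -0.7, 0.1]
opening: 0.0004
```

```bash
python3 -c "
from h import *
weight('pics/r10.png',ph=5.92); track();pplan(6.06,.245)"
```

```text
weight px [165.6 204.9] score 0.897
handle angle 5.854 foot 78.3 mm cost 0.0
hubtop col 161.91 row 220.93 area 53.5
t 20.17 pos [ 0.6019 -0.2074  0.2457] rot [3.1403e+00 1.0000e-03 2.8112e+00] F [0.27 1.26 0.92] op 0.0004
d tool [-2.  53.9  0.7] rotvec [ 0.0013  0.001  -0.1072] rows 2 per row [-1.  26.9  0.4]
q6 -1.69
```

{"api": "apply_moves", "payload": {"motion": [{"offset": [0,22,0.5],"rotation": [0,0,-0.05]},{"offset": [-1,22,0],"rotation": [0,0,-0.06]},{"offset": [-1.5,9,0],"rotation": [0,0,-0.05]},{"offset": [-2,6.5,0],"rotation": [0,0,-0.05]},{"offset": [0,0,0],"rotation": [0,0,0]}]}}

```text
time: 20.58
tool_pos: [0.6244, -0.1478, 0.2454]
tool_rot: [-3.141, 0.003, 3.02]
contact_force: [-0.2, 0.5, 0.1]
opening: 0.0009
```

```bash
python3 -c "
from h import *
pplan(6.15,.245)"
```

```text
t 20.58 pos [ 0.6244 -0.1478  0.2454] rot [-3.1414  0.0034  3.0203] F [-0.22  0.47  0.07] op 0.0009
d tool [-0.6 -5.1  0.4] rotvec [-0.0001  0.0034  0.0119] rows 1 per row [-0.6 -5.1  0.4]
q6 -1.80
```

{"api": "apply_moves", "payload": {"motion": [{"offset": [0,-28,0],"rotation": [0,0,0]},{"offset": [0,-28,0],"rotation": [0,0,0]},{"offset": [0,0,0],"rotation": [0,0,0]}]}}

```text
time: 20.83
tool_pos: [0.6186, -0.2002, 0.2456]
tool_rot: [3.14, 0.003, 3.02]
contact_force: [-1.1, -0.2, 0.9]
opening: 0.0003
```

```bash
python3 -c "
from h import *
weight('pics/r11.png',ph=6.1); track();pplan(6.3,.245)"
```

```text
weight px [153.85 199.65] score 0.442
handle angle 6.292 foot 107.7 mm cost 0.0
hubtop col 165.00 row 220.10 area 3.4
t 20.93 pos [ 0.6189 -0.1971  0.2456] rot [3.1380e+00 2.9000e-03 3.0213e+00] F [ 0.38  0.67 -0.21] op 0.0002
d tool [-3.6 52.2  0.8] rotvec [ 0.0033  0.0031 -0.1371] rows 2 per row [-1.8 26.1  0.4]
q6 -1.88
```

View pics/r11.png

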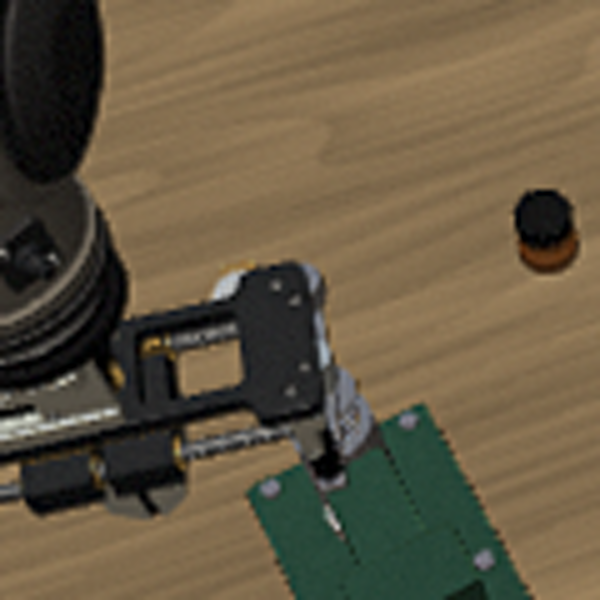

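{"api": "apply_moves", "payload": {"motion": [{"offset": [0,-32,0],"rotation": [0,0,0]},{"offset": [0,0,0],"rotation": [0,0,0]}]}}

```text
time: 21.1
tool_pos: [0.6155, -0.2269, 0.2457]
tool_rot: [3.137, 0.003, 3.021]
contact_force: [-0.6, 0.6, -0.6]
opening: 0.0006
```

```bash
python3 -c "
from h import *
weight('pics/r12.png',ph=6.1); track();pplan(6.3,.245)"
```

```text
weight px [159.85 205.4 ] score 0.866
handle angle 6.137 foot 78.1 mm cost 0.0
hubtop col 161.16 row 220.77 area 53.7
t 21.2 pos [ 0.6161 -0.223   0.2457] rot [3.1338e+00 2.4000e-03 3.0235e+00] F [-0.46 -0.22  0.32] op 0.0005
d tool [-3.5 78.2  1.3] rotvec [ 0.0076  0.003  -0.1349] rows 2 per row [-1.7 39.1  0.7]
q6 -1.92
```

View pics/r12.png

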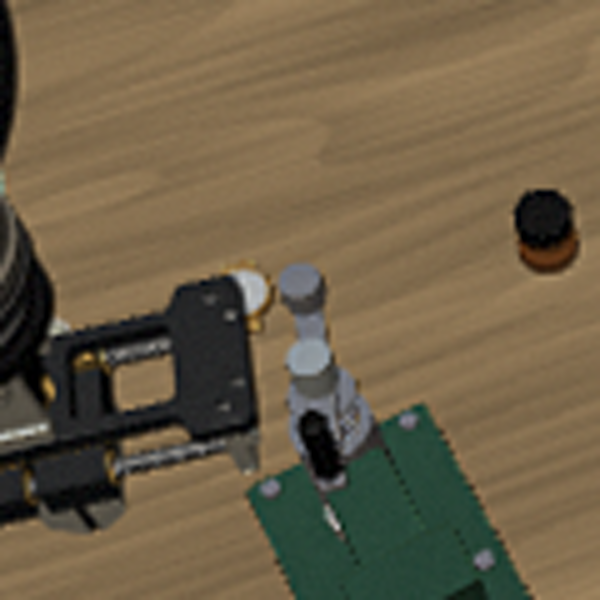

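{"api": "apply_moves", "payload": {"motion": [{"offset": [-1,34,0.5],"rotation": [0.007,0.003,-0.06]},{"offset": [0,32,0.5],"rotation": [0,0,-0.06]},{"offset": [-2.5,12,0],"rotation": [0,0,-0.06]},{"offset": [0,0,0],"rotation": [0,0,0]}]}}

```text
time: 21.53
tool_pos: [0.6255, -0.1399, 0.2447]
tool_rot: [3.14, -0.001, -3.076]
contact_force: [-0.4, -0.5, -0.3]
opening: 0.0005
```

```bash
python3 -c "
from h import *
pplan(6.4,.245)"
```

```text
t 21.53 pos [ 0.6255 -0.1399  0.2447] rot [ 3.1398e+00 -5.0000e-04 -3.0761e+00] F [-0.43 -0.54 -0.34] op 0.0005
d tool [-5.4 -1.  -0.3] rotvec [ 0.0018 -0.0005 -0.0514] rows 1 per row [-5.4 -1.  -0.3]
q6 -1.98
```

{"api": "apply_moves", "payload": {"motion": [{"offset": [0,-32,0],"rotation": [0,0,0]},{"offset": [0,-32,0],"rotation": [0,0,0]},{"offset": [0,-28,0],"rotation": [0,0,0]},{"offset": [0,0,0],"rotation": [0,0,0]}]}}

```text
time: 21.87
tool_pos: [0.6327, -0.2283, 0.2455]
tool_rot: [3.139, -0.0, -3.074]
contact_force: [-0.5, 0.2, -0.6]
opening: 0.0002
```

```bash
python3 -c "
from h import *
weight('pics/r13.png',ph=6.3); track();pplan(6.56,.245)"
```

```text
weight px [155.6 206.9] score 0.683
handle angle 6.353 foot 77.0 mm cost 0.0
hubtop col 161.24 row 221.25 area 55.4
t 21.97 pos [ 0.6327 -0.2246  0.2454] rot [ 3.1364e+00 -7.0000e-04 -3.0721e+00] F [-0.27 -0.63 -0.33] op 0.0005
d tool [-7.2 92.4  0.9] rotvec [ 5.200e-03 -1.000e-04 -2.074e-01] rows 3 per row [-2.4 30.8  0.3]
q6 -2.10
```

View pics/r13.png

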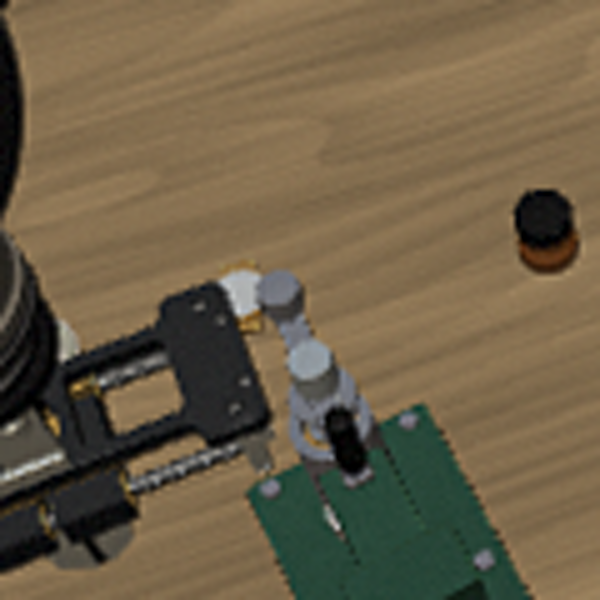

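{"api": "apply_moves", "payload": {"motion": [{"offset": [-2,34,0.5],"rotation": [0.005,0,-0.07]},{"offset": [-2,32,0.5],"rotation": [0,0,-0.07]},{"offset": [-3,21,0],"rotation": [0,0,-0.06]},{"offset": [-1,2,0],"rotation": [0,0,0]},{"offset": [0,0,0],"rotation": [0,0,0]}]}}

```text
time: 22.38
tool_pos: [0.6275, -0.1288, 0.2442]
tool_rot: [3.139, -0.001, -2.87]
contact_force: [-1.1, -0.9, -0.3]
opening: 0.0009
```

```bash
python3 -c "
from h import *
pplan(6.56,.245)"
```

```text
t 22.38 pos [ 0.6275 -0.1288  0.2442] rot [ 3.1393e+00 -1.1000e-03 -2.8701e+00] F [-1.12 -0.88 -0.29] op 0.0009
d tool [-5.  -4.7 -0.9] rotvec [ 0.0023 -0.0011 -0.0053] rows 1 per row [-5.  -4.7 -0.9]
q6 -2.17
```

{"api": "apply_moves", "payload": {"motion": [{"offset": [0,-32,0],"rotation": [0,0,0]},{"offset": [0,-32,0],"rotation": [0,0,0]},{"offset": [0,-28,0],"rotation": [0,0,0]},{"offset": [0,0,0],"rotation": [0,0,0]}]}}

```text
time: 22.72
tool_pos: [0.6531, -0.2178, 0.2453]
tool_rot: [3.14, -0.0, -2.871]
contact_force: [0.7, -0.7, -1.0]
opening: 0.0004
```

```bash
python3 -c "
from h import *
weight('pics/r14.png',ph=6.5); track();pplan(6.7,.245)"
```

```text
weight px [149.6  206.65] score 0.528
handle angle 6.607 foot 89.2 mm cost 0.0
hubtop col 160.55 row 222.38 area 46.5
t 22.82 pos [ 0.6526 -0.2141  0.2452] rot [ 3.1373e+00 -9.0000e-04 -2.8692e+00] F [-0.1  -0.76 -0.74] op 0.0006
d tool [-6.8 91.5  0.6] rotvec [ 0.0044 -0.0006 -0.1445] rows 3 per row [-2.3 30.5  0.2]
q6 -2.27
```

View pics/r14.png

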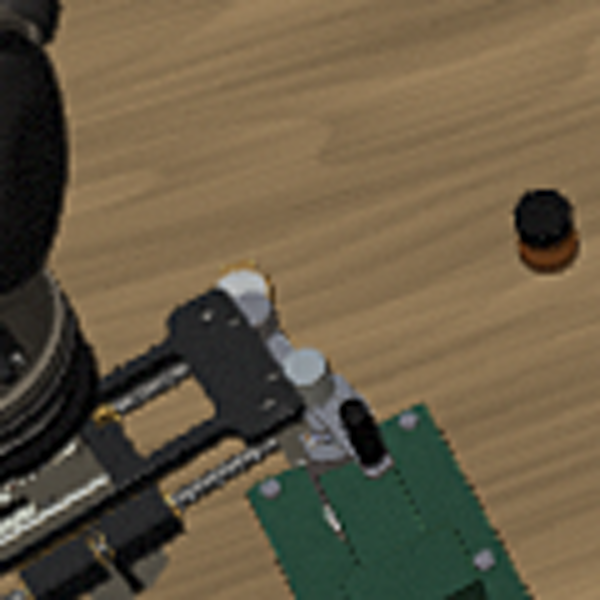

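{"api": "apply_moves", "payload": {"motion": [{"offset": [0,-30,0],"rotation": [0,0,0]},{"offset": [0,0,0],"rotation": [0,0,0]}]}}

```text
time: 22.98
tool_pos: [0.6602, -0.2419, 0.2449]
tool_rot: [3.136, -0.002, -2.87]
contact_force: [-0.4, 0.2, -0.4]
opening: 0.0005
```

```bash
python3 -c "
from h import *
weight('pics/r15.png',ph=6.5); track();pplan(6.7,.245)"
```

```text
weight px [149.6  206.65] score 0.511
handle angle 6.607 foot 89.2 mm cost 0.0
hubtop col 160.03 row 222.72 area 54.2
t 23.08 pos [ 0.6602 -0.2378  0.2452] rot [ 3.1326e+00 -1.5000e-03 -2.8672e+00] F [ 0.06  0.7  -0.29] op 0.0006
d tool [ -6.1 116.4   1.3] rotvec [ 0.009  -0.0009 -0.1424] rows 3 per row [-2.  38.8  0.4]
q6 -2.30
```

View pics/r15.png

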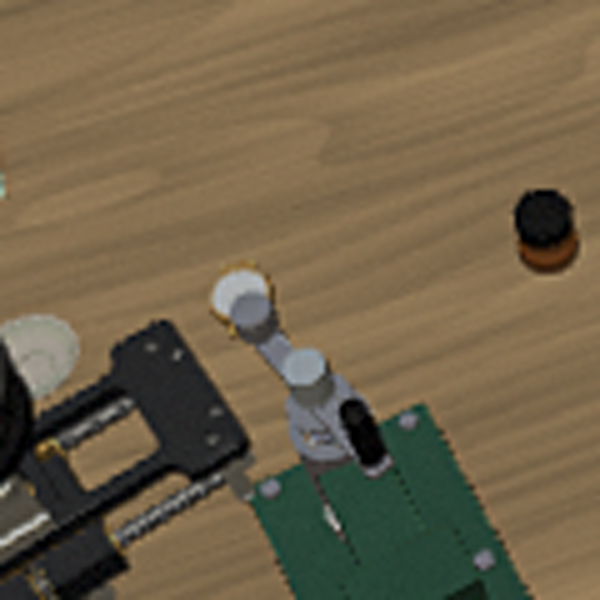

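```bash
python3 - <<'E'
from h import *
p=read_camera('scene')
for px in ((149.5,210.7),(149.6,210.3)): solve(p,np.array(px)-OFF)
# hub tops in saved crops
for f in ('r12','r13','r15'):
    a=cv2.imread(f'pics/{f}.png'); 
r=[cv2.imread(f'pics/{f}.png')[250:500,200:450] for f in ('r12','r13','r15')]
cv2.imwrite('pics/cmp.png',np.hstack(r))
for q in ('spindle','hub','handle'): print(q,[(np.round(r['location'],4),r['score']) for r in tip_of(q,p) if r['location'][1]<.05])
E
```

```text
handle angle 6.695 foot 75.3 mm cost 0.0
handle angle 6.682 foot 76.5 mm cost 0.0
spindle [(array([ 0.5781, -0.1211,  0.0658]), 0.94)]
hub [(array([ 0.5747, -0.1217,  0.1687]), 0.74), (array([ 0.5618, -0.125 ,  0.1241]), 0.62)]
handle [(array([ 0.6271, -0.1016,  0.1764]), 0.62)]
```

View pics/cmp.png

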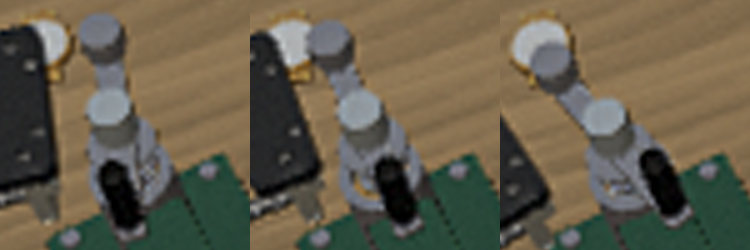

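```bash
python3 - <<'E'
from h import *
from scipy.optimize import least_squares
p=read_camera('scene')
B=np.array([0,0,112.]),np.array([50,0,107.]),np.array([-50,0,134.])
B=np.array(B)/1e3
obs={'r9':[(311,355),(344,279),(268,424)],'r12':[(309,355),(302,281),(314,420)],'r13':[(311,357),(280,291),(341,415)],'r15':[(306,365),(250,305),(356,408)]}
cv=lambda a:np.array([100+(a[0]+.5)/5-.5,150+(a[1]+.5)/5-.5])
for n,o in obs.items():
    o=np.array([cv(a) for a in o])
    def X(v):
        R=Ro.from_euler('zxy',[v[0],v[1],v[2]]); # pivot at z .085
        f=v[3]; piv=np.array([C[0],C[1],.085])
        return piv+(Ro.from_rotvec([v[1],v[2],0])*Ro.from_rotvec([0,0,v[0]])).apply(B+[0,0,f-.085])
    def res(v): 
        return np.r_[(np.array([proj(p,x) for x in X(v)])+OFF-o).ravel()/.4, v[1]/.02,v[2]/.02]
    a0=np.arctan2(*(0,1))
    best=min((least_squares(res,[g,0,0,.072]) for g in (2.5,3,3.5)),key=lambda r:r.cost)
    print(n,'phi %.3f lean %.3f %.3f foot %.1f cost %.2f'%(best.x[0]+np.pi,best.x[1],best.x[2],best.x[3]*1e3,best.cost))
E
```

```text
r9 phi 5.749 lean -0.016 -0.024 foot 76.1 cost 2.13
r12 phi 6.173 lean -0.013 -0.032 foot 75.4 cost 2.98
r13 phi 6.409 lean -0.015 -0.028 foot 73.5 cost 2.73
r15 phi 6.653 lean 0.019 -0.009 foot 74.0 cost 0.89
```

The hub top moved down about 1.5 px and the networks put the foot 5–7 mm lower than before, but my pose fit is ambiguous because lean and drop look alike. I'll check by touching the hub top lightly with shut fingertips: expected TCP z is 0.253 if not dropped, 0.245 if dropped.

{"api": "apply_moves", "payload": {"motion": [{"offset": [0,0,-20],"rotation": [0.009,0,0]},{"offset": [0,0,-12],"rotation": [0,0,0]},{"offset": [0,0,0],"rotation": [0,0,0]}]}}

```text
time: 23.58
tool_pos: [0.66, -0.2354, 0.2779]
tool_rot: [3.141, -0.003, -2.864]
contact_force: [-0.1, 0.3, 0.9]
opening: 0.0002
```

```bash
python3 -c "
from h import *
plan(.5765,-.121,.272,-2.87,40)
p=read_camera('top')
for q in ('spindle','hub','handle'): print(q,[(np.round(r['location'],4),r['score']) for r in tip_of(q,p) if r['location'][1]<.05])
"
```

```text
t 23.58 pos [ 0.66   -0.2354  0.2779] rot [ 3.1411 -0.0033 -2.8638] F [-0.06  0.28  0.89] op 0.0002
d tool [ 48.9 132.9   6.2] rotvec [ 0.0005 -0.0033  0.0062] rows 4 per row [12.2 33.2  1.5]
spindle [(array([ 0.5779, -0.1244,  0.0658]), 0.45)]
hub [(array([ 0.5774, -0.119 ,  0.1654]), 0.75)]
handle [(array([ 0.6239, -0.1019,  0.1817]), 0.6)]
```

{"api": "apply_moves", "payload": {"motion": [{"offset": [12,33,0],"rotation": [0,0,0]},{"offset": [12,33,0],"rotation": [0,0,0]},{"offset": [12,33,0],"rotation": [0,0,0]},{"offset": [10,30,0],"rotation": [0,0,0]},{"offset": [0,0,0],"rotation": [0,0,0]},{"offset": [0,0,0],"rotation": [0,0,0]}]}}

```text
time: 24.28
tool_pos: [0.5736, -0.1202, 0.266]
tool_rot: [3.13, -0.017, -2.867]
contact_force: [0.3, -0.1, 0.1]
opening: 0.0005
```

```bash
python3 -c "
from h import *
plan(.5765,-.121,.256,-2.87,40)"
```

```text
t 24.28 pos [ 0.5736 -0.1202  0.266 ] rot [ 3.1302 -0.0173 -2.8672] F [ 0.32 -0.12  0.09] op 0.0005
d tool [-2.8 -1.6  9.9] rotvec [ 0.0114 -0.0173  0.0027] rows 1 per row [-2.8 -1.6  9.9]
```

{"api": "apply_moves", "payload": {"motion": [{"offset": [-2.8,-1.6,4],"rotation": [0.011,-0.017,0]},{"offset": [0,0,4],"rotation": [0,0,0]},{"offset": [0,0,0],"rotation": [0,0,0]}]}}

```text
time: 24.53
tool_pos: [0.577, -0.1214, 0.2566]
tool_rot: [3.141, -0.001, -2.867]
contact_force: [0.5, 0.0, 0.6]
opening: 0.0002
```

{"api": "apply_moves", "payload": {"motion": [{"offset": [0,0,2.5],"rotation": [0,0,0]},{"offset": [0,0,0],"rotation": [0,0,0]}]}}

```text
time: 24.7
tool_pos: [0.5774, -0.1226, 0.253]
tool_rot: [3.14, -0.002, -2.868]
contact_force: [-0.0, -0.7, -1.1]
opening: 0.0001
```

{"api": "apply_moves", "payload": {"motion": [{"offset": [0,0,2],"rotation": [0,0,0]},{"offset": [0,0,0],"rotation": [0,0,0]}]}}

```text
time: 24.87
tool_pos: [0.5777, -0.1234, 0.2503]
tool_rot: [3.14, -0.003, -2.869]
contact_force: [0.1, 0.2, -0.2]
opening: 0.0005
```

{"api": "apply_moves", "payload": {"motion": [{"offset": [0,0,2],"rotation": [0,0,0]},{"offset": [0,0,0],"rotation": [0,0,0]}]}}

```text
time: 25.03
tool_pos: [0.5778, -0.1238, 0.248]
tool_rot: [3.14, -0.003, -2.87]
contact_force: [0.1, 0.5, 0.0]
opening: 0.0001
```

{"api": "apply_moves", "payload": {"motion": [{"offset": [0,0,1.5],"rotation": [0,0,0]},{"offset": [0,0,0],"rotation": [0,0,0]}]}}

```text
time: 25.2
tool_pos: [0.5779, -0.124, 0.2463]
tool_rot: [3.14, -0.003, -2.87]
contact_force: [-0.2, -0.1, -0.1]
opening: 0.0006
```

The fingertips reached z 0.180 with no contact, so the hub top is below that (undropped it would be 0.187). The drop is confirmed. It happened between handle angles of about 6.38 and 6.66 rad, so I take 6.52. The forward target is 6.52 − 2π ≈ 0.24. Next I lift, go over the handle, cage it and wind clockwise.

{"api": "apply_moves", "payload": {"motion": [{"offset": [0,0,-15],"rotation": [0,0,0]},{"offset": [0,0,-20],"rotation": [0,0,0]},{"offset": [0,0,0],"rotation": [0,0,0]},{"offset": [0,0,0],"rotation": [0,0,0]}], "grip": 0.55}}

```text
time: 25.53
tool_pos: [0.5775, -0.1237, 0.2813]
tool_rot: [3.138, -0.005, -2.87]
contact_force: [0.2, -0.6, -0.8]
opening: 0.0226
```

```bash
python3 -c "
from h import *
hplan(6.66,.283)"
```

```text
t 25.53 pos [ 0.5775 -0.1237  0.2813] rot [ 3.1382 -0.0054 -2.8697] F [ 0.21 -0.62 -0.83] op 0.0226
d tool [-51.3   8.   -1.9] rotvec [ 0.0037 -0.0052 -0.1049] rows 2 per row [-25.6   4.   -1. ]
tool angle -1.810 (+2pi 4.474) r 3.2 mm; yaw -2.870 q6 -2.18
```

{"api": "apply_moves", "payload": {"motion": [{"offset": [-25,4,-3],"rotation": [0.004,-0.005,0]},{"offset": [-25,4,-2],"rotation": [0,0,0]},{"offset": [0,0,0],"rotation": [0,0,-0.1]},{"offset": [0,0,0],"rotation": [0,0,0]}]}}

```text
time: 25.87
tool_pos: [0.6243, -0.102, 0.2841]
tool_rot: [3.141, -0.002, -2.768]
contact_force: [0.1, 0.0, 0.3]
opening: 0.0411
```

```bash
python3 -c "
from h import *
hplan(6.66,.238); wt('pics/r16.png')"
```

```text
t 25.87 pos [ 0.6243 -0.102   0.2841] rot [ 3.1412e+00 -1.9000e-03 -2.7682e+00] F [0.07 0.01 0.25] op 0.0411
d tool [-0.5 -0.4 46.1] rotvec [ 0.0004 -0.0019 -0.0034] rows 2 per row [-0.2 -0.2 23. ]
tool angle 0.385 (+2pi 6.668) r 49.6 mm; yaw -2.768 q6 -2.23
```

View pics/r16.png

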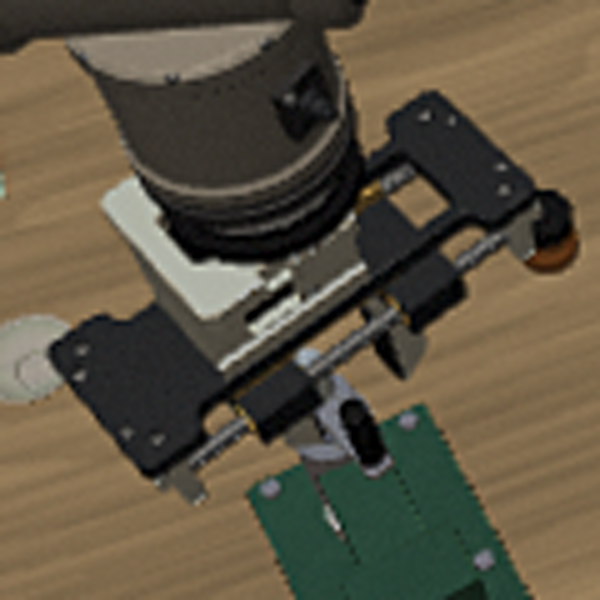

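{"api": "apply_moves", "payload": {"motion": [{"offset": [0,0,15],"rotation": [0,0,0]},{"offset": [0,0,15],"rotation": [0,0,0]},{"offset": [0,0,13],"rotation": [0,0,0]},{"offset": [0,0,0],"rotation": [0,0,0]}]}}

```text
time: 26.25
tool_pos: [0.6224, -0.1023, 0.2379]
tool_rot: [3.14, -0.003, -2.786]
contact_force: [-0.7, 0.4, -0.6]
opening: 0.0412
```

```bash
python3 -c "
from h import *
hplan(6.66,.238)"
```

```text
t 26.25 pos [ 0.6224 -0.1023  0.2379] rot [ 3.1401 -0.0033 -2.7855] F [-0.72  0.44 -0.57] op 0.0412
d tool [-2.3 -0.7 -0.1] rotvec [ 0.0015 -0.0033 -0.0207] rows 1 per row [-2.3 -0.7 -0.1]
tool angle 0.393 (+2pi 6.676) r 47.8 mm; yaw -2.786 q6 -2.21
```

{"api": "apply_moves", "payload": {"motion": [{"offset": [0,0,0],"rotation": [0,0,0]},{"offset": [0,0,0],"rotation": [0,0,0]},{"offset": [0,0,0],"rotation": [0,0,0]},{"offset": [0,0,0],"rotation": [0,0,0]}], "grip": 0.79, "grip_force": 5}}

```text
time: 26.58
tool_pos: [0.6217, -0.103, 0.2389]
tool_rot: [3.14, -0.004, -2.791]
contact_force: [0.2, 0.0, 1.2]
opening: 0.0211
```

```bash
python3 -c "
from h import *
hplan(6.66,.238); wt('pics/r17.png')"
```

```text
t 26.58 pos [ 0.6217 -0.103   0.2389] rot [ 3.14   -0.0036 -2.7913] F [0.18 0.01 1.23] op 0.0211
d tool [-3.2 -0.3  0.9] rotvec [ 0.0016 -0.0036 -0.0265] rows 1 per row [-3.2 -0.3  0.9]
tool angle 0.385 (+2pi 6.669) r 46.8 mm; yaw -2.791 q6 -2.21
```

View pics/r17.png

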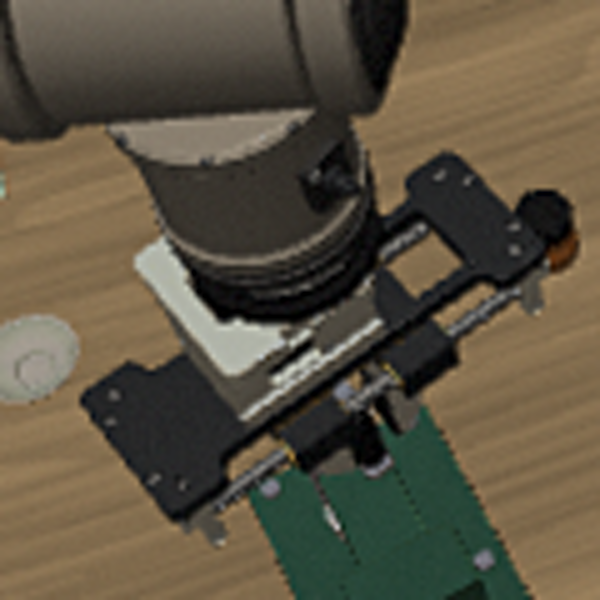

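{"api": "apply_moves", "payload": {"motion": [{"offset": [-2.5,-4,1],"rotation": [0,-0.0036,0.06]},{"offset": [0.2,-5.5,0],"rotation": [0,0,0.11]},{"offset": [0.2,-5.5,0],"rotation": [0,0,0.11]},{"offset": [0.2,-5.5,0],"rotation": [0,0,0.11]},{"offset": [0.2,-5.5,0],"rotation": [0,0,0.11]},{"offset": [0.2,-5.5,0],"rotation": [0,0,0.11]}]}}

```text
time: 27.13
tool_pos: [0.6275, -0.1323, 0.2416]
tool_rot: [3.139, 0.005, 2.858]
contact_force: [0.2, 0.7, 0.3]
opening: 0.0195
```

```bash
python3 -c "
from h import *
hplan(6.0,.237)"
```

```text
t 27.13 pos [ 0.6275 -0.1323  0.2416] rot [3.1385 0.0048 2.8583] F [0.18 0.72 0.34] op 0.0195
d tool [ 0.5 -2.5  4.6] rotvec [ 0.0031  0.0048 -0.0001] rows 1 per row [ 0.5 -2.5  4.6]
tool angle -0.234 (+2pi 6.049) r 50.6 mm; yaw 2.858 q6 -1.62
```

{"api": "apply_moves", "payload": {"motion": [{"offset": [0.6,-7,3],"rotation": [0.003,0.005,0.1]},{"offset": [0.3,-5.7,1],"rotation": [0,0,0.11]},{"offset": [0.3,-5.7,0],"rotation": [0,0,0.11]},{"offset": [0.3,-5.7,0],"rotation": [0,0,0.11]},{"offset": [0.3,-5.7,0],"rotation": [0,0,0.11]},{"offset": [0.3,-5.7,0],"rotation": [0,0,0.11]}]}}

```text
time: 27.63
tool_pos: [0.6085, -0.162, 0.2408]
tool_rot: [3.136, 0.004, 2.174]
contact_force: [1.2, 0.9, -0.7]
opening: 0.0191
```

```bash
python3 -c "
from h import *
hplan(5.34,.237);weight('pics/r18.png')"
```

```text
t 27.63 pos [ 0.6085 -0.162   0.2408] rot [3.1364 0.0042 2.1736] F [ 1.18  0.94 -0.69] op 0.0191
d tool [ 1.3 -0.2  3.8] rotvec [ 0.0051  0.0043 -0.0248] rows 1 per row [ 1.3 -0.2  3.8]
tool angle -0.940 (+2pi 5.343) r 51.3 mm; yaw 2.174 q6 -0.99
weight px [173.35 208.65] score 0.925
handle angle 5.492 foot 67.3 mm cost 0.0
```

View pics/r18.png

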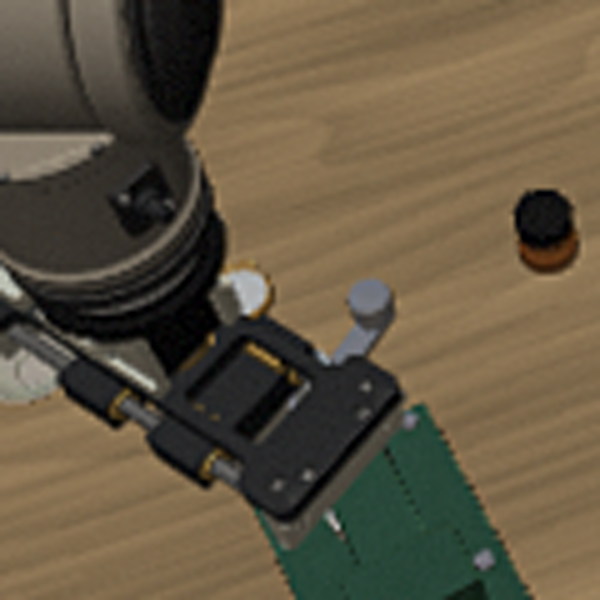

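The foot now reads 67 mm, against 76–77 mm by the same measurement at this angle before the drop. It is engaged one thread lower, so I keep winding.

{"api": "apply_moves", "payload": {"motion": [{"offset": [1.2,-5.5,3],"rotation": [0.005,0.004,0.1]},{"offset": [0.4,-5.7,1],"rotation": [0,0,0.11]},{"offset": [0.4,-5.7,0],"rotation": [0,0,0.11]},{"offset": [0.4,-5.7,0],"rotation": [0,0,0.11]},{"offset": [0.4,-5.7,0],"rotation": [0,0,0.11]},{"offset": [0.4,-5.7,0],"rotation": [0,0,0.11]}]}}

```text
time: 28.18
tool_pos: [0.5766, -0.171, 0.2401]
tool_rot: [3.133, 0.002, 1.504]
contact_force: [1.0, -0.5, -0.4]
opening: 0.0194
```

```bash
python3 -c "
from h import *
hplan(4.68,.236)"
```

```text
t 28.18 pos [ 0.5766 -0.171   0.2401] rot [3.1331e+00 2.1000e-03 1.5037e+00] F [ 0.97 -0.49 -0.37] op 0.0194
d tool [0.4 0.  4.1] rotvec [ 0.0084  0.0023 -0.0347] rows 1 per row [0.4 0.  4.1]
tool angle -1.605 (+2pi 4.678) r 50.4 mm; yaw 1.504 q6 -0.35
```

{"api": "apply_moves", "payload": {"motion": [{"offset": [0.6,-5.7,3],"rotation": [0.008,0.002,0.08]},{"offset": [0.3,-5.7,1],"rotation": [0,0,0.11]},{"offset": [0.3,-5.7,0.5],"rotation": [0,0,0.11]},{"offset": [0.3,-5.7,0.5],"rotation": [0,0,0.11]},{"offset": [0.3,-5.7,0],"rotation": [0,0,0.11]},{"offset": [0.3,-5.7,0],"rotation": [0,0,0.11]}]}}

```text
time: 28.68
tool_pos: [0.5463, -0.1589, 0.2386]
tool_rot: [3.132, -0.003, 0.857]
contact_force: [0.5, 0.5, 0.0]
opening: 0.0195
```

```bash
python3 -c "
from h import *
hplan(4.02,.236)"
```

```text
t 28.68 pos [ 0.5463 -0.1589  0.2386] rot [ 3.132e+00 -3.100e-03  8.572e-01] F [0.53 0.47 0.05] op 0.0195
d tool [-0.1  0.1  2.6] rotvec [ 0.0096 -0.003  -0.0213] rows 1 per row [-0.1  0.1  2.6]
tool angle -2.266 (+2pi 4.017) r 49.9 mm; yaw 0.857 q6 0.30
```

{"api": "apply_moves", "payload": {"motion": [{"offset": [0.5,-5.7,1],"rotation": [0,0,0.11]},{"offset": [0.3,-5.7,0.5],"rotation": [0,0,0.11]},{"offset": [0.3,-5.7,0.5],"rotation": [0,0,0.11]},{"offset": [0.3,-5.7,0.5],"rotation": [0,0,0.11]}]}}

```text
time: 29.02
tool_pos: [0.5335, -0.1409, 0.2383]
tool_rot: [3.129, -0.01, 0.405]
contact_force: [0.9, -0.3, -0.3]
opening: 0.0191
```

```bash
python3 -c "
from h import *
hplan(3.58,.236)
wt('pics/r19.png')"
```

```text
t 29.02 pos [ 0.5335 -0.1409  0.2383] rot [ 3.1287 -0.0101  0.405 ] F [ 0.85 -0.3  -0.34] op 0.0191
d tool [-0.8  0.6  2.3] rotvec [ 0.0131 -0.0098 -0.0334] rows 1 per row [-0.8  0.6  2.3]
tool angle -2.715 (+2pi 3.568) r 49.2 mm; yaw 0.405 q6 0.77
```

View pics/r19.png

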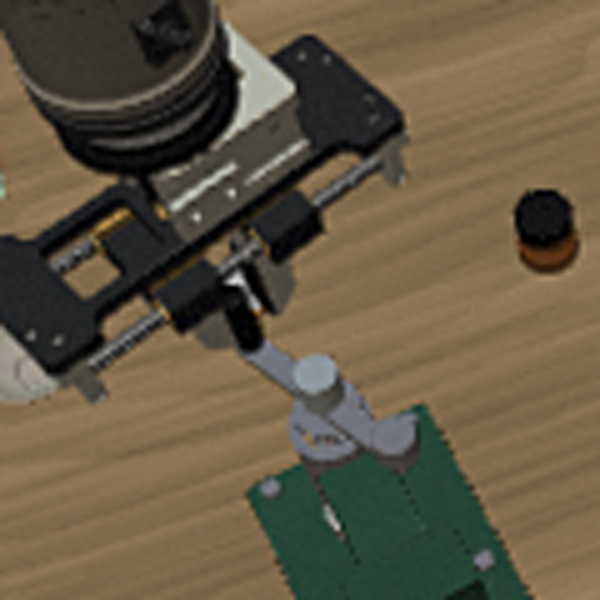

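Winding is going well, with the handle at crop (245,325) between the fingers. Continuing.

{"api": "apply_moves", "payload": {"motion": [{"offset": [-0.5,-5.5,2],"rotation": [0.013,-0.01,0.08]},{"offset": [0.3,-5.7,0.5],"rotation": [0,0,0.11]},{"offset": [0.3,-5.7,0.5],"rotation": [0,0,0.11]},{"offset": [0.3,-5.7,0.5],"rotation": [0,0,0.11]},{"offset": [0.3,-5.7,0],"rotation": [0,0,0.11]},{"offset": [0.3,-5.7,0],"rotation": [0,0,0.11]}]}}

```text
time: 29.57
tool_pos: [0.5306, -0.1074, 0.2377]
tool_rot: [3.141, -0.005, -0.229]
contact_force: [-0.7, -0.2, -0.1]
opening: 0.0192
```

```bash
python3 -c "
from h import *
hplan(2.92,.235)"
```

```text
t 29.57 pos [ 0.5306 -0.1074  0.2377] rot [ 3.1407 -0.0051 -0.229 ] F [-0.7  -0.2  -0.12] op 0.0192
d tool [-0.5  2.4  2.7] rotvec [ 0.0009 -0.0051 -0.0074] rows 1 per row [-0.5  2.4  2.7]
tool angle 2.872 (+2pi 9.155) r 49.5 mm; yaw -0.229 q6 1.46
```

{"api": "apply_moves", "payload": {"motion": [{"offset": [0,-5.7,1],"rotation": [0,0,0.09]},{"offset": [0.3,-5.7,0.5],"rotation": [0,0,0.11]},{"offset": [0.3,-5.7,0.5],"rotation": [0,0,0.11]},{"offset": [0.3,-5.7,0.5],"rotation": [0,0,0.11]}]}}

```text
time: 29.9
tool_pos: [0.5408, -0.0863, 0.237]
tool_rot: [-3.14, -0.008, -0.65]
contact_force: [0.9, 0.5, -0.6]
opening: 0.0191
```

```bash
python3 -c "
from h import *
hplan(2.48,.235)
wt('pics/r20.png')"
```

```text
t 29.9 pos [ 0.5408 -0.0863  0.237 ] rot [-3.1404 -0.0079 -0.6496] F [ 0.86  0.48 -0.59] op 0.0191
d tool [0.6 4.  2. ] rotvec [-0.0012 -0.0079  0.012 ] rows 1 per row [0.6 4.  2. ]
tool angle 2.401 (+2pi 8.684) r 50.8 mm; yaw -0.650 q6 1.92
```

View pics/r20.png

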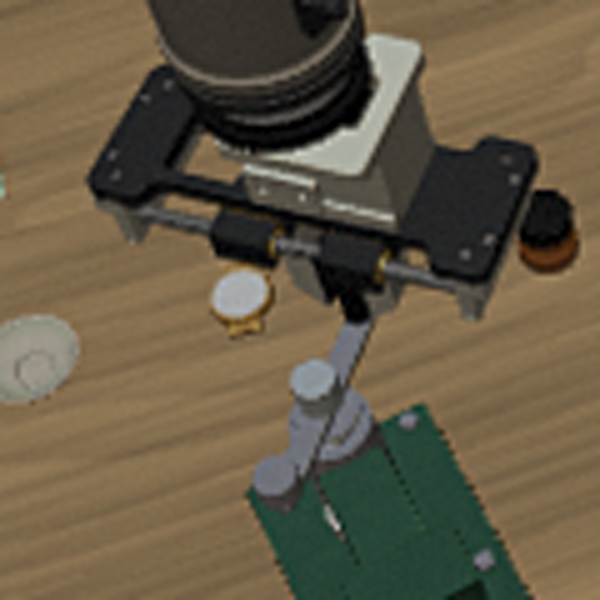

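{"api": "apply_moves", "payload": {"motion": [{"offset": [0.4,-3,1.5],"rotation": [0,-0.008,0.11]},{"offset": [0.3,-5.5,0.5],"rotation": [0,0,0.11]},{"offset": [0.3,-5.5,0.5],"rotation": [0,0,0.11]},{"offset": [0.3,-5.5,0.5],"rotation": [0,0,0.11]},{"offset": [0.3,-5.5,0.5],"rotation": [0,0,0.11]}]}}

```text
time: 30.37
tool_pos: [0.5628, -0.0715, 0.2354]
tool_rot: [-3.138, -0.001, -1.194]
contact_force: [0.1, -0.7, -0.4]
opening: 0.0191
```

```bash
python3 -c "
from h import *
hplan(1.93,.234)"
```

```text
t 30.37 pos [ 0.5628 -0.0715  0.2354] rot [-3.1382e+00 -7.0000e-04 -1.1938e+00] F [ 0.09 -0.71 -0.37] op 0.0191
d tool [1.4 2.8 1.4] rotvec [-0.0034 -0.0007  0.0177] rows 1 per row [1.4 2.8 1.4]
tool angle 1.877 (+2pi 8.160) r 51.5 mm; yaw -1.194 q6 2.50
```

{"api": "apply_moves", "payload": {"motion": [{"offset": [0.3,-5,0.5],"rotation": [0,0,0.11]},{"offset": [0.3,-5.5,0.5],"rotation": [0,0,0.11]},{"offset": [0.3,-5.5,0.5],"rotation": [0,0,0.11]},{"offset": [0,0,0],"rotation": [0,0,0]}]}}

```text
time: 30.7
tool_pos: [0.5802, -0.0684, 0.235]
tool_rot: [-3.137, -0.001, -1.517]
contact_force: [1.1, 0.1, 0.4]
opening: 0.0191
```

```bash
python3 -c "
from h import *
hplan(1.6,.234)"
```

```text
t 30.7 pos [ 0.5802 -0.0684  0.235 ] rot [-3.1365e+00 -5.0000e-04 -1.5169e+00] F [1.06 0.11 0.37] op 0.0191
d tool [2.  3.4 1. ] rotvec [-0.0051 -0.0004  0.0247] rows 1 per row [2.  3.4 1. ]
tool angle 1.535 (+2pi 7.818) r 52.2 mm; yaw -1.517 q6 2.84
```

{"api": "apply_moves", "payload": {"motion": [{"offset": [0,2.5,0],"rotation": [0,0,0]},{"offset": [0,0,0],"rotation": [0,0,0]},{"offset": [0,0,0],"rotation": [0,0,0]},{"offset": [0,0,-15],"rotation": [0,0,0]},{"offset": [0,0,-20],"rotation": [0,0,0]},{"offset": [0,0,-15],"rotation": [0,0,0]},{"offset": [0,0,0],"rotation": [0,0,0]}], "grip": 0.5}}

```text
time: 31.28
tool_pos: [0.5754, -0.0691, 0.2863]
tool_rot: [-3.14, 0.0, -1.486]
contact_force: [0.6, -0.0, 0.9]
opening: 0.0458
```

```bash
python3 -c "
from h import *
hplan(1.59,.29,k=0)
wt('pics/r21.png')"
```

```text
t 31.28 pos [ 0.5754 -0.0691  0.2863] rot [-3.1395e+00  4.0000e-04 -1.4859e+00] F [ 0.56 -0.01  0.89] op 0.0458
d tool [ 1.7 -1.8 -3.7] rotvec [-7.0000e-04 -3.1000e-03 -3.0759e+00] rows 1 per row [ 1.7 -1.8 -3.7]
tool angle 1.628 (+2pi 7.911) r 51.6 mm; yaw -1.486 q6 2.80
```

View pics/r21.png

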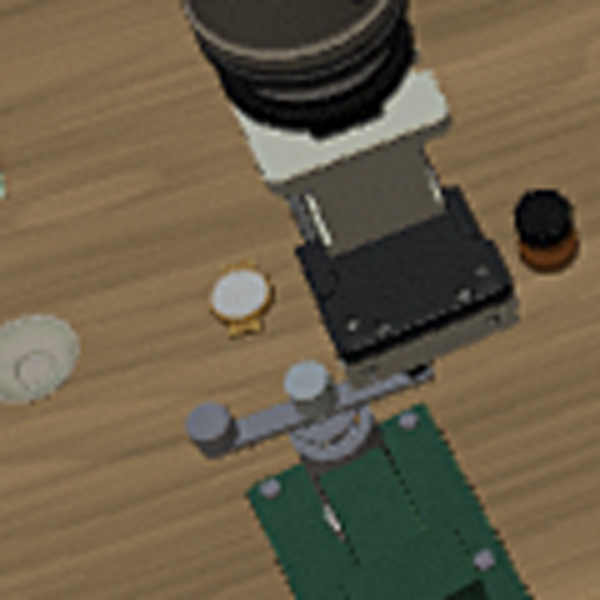

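{"api": "apply_moves", "payload": {"motion": [{"offset": [0,0,-4],"rotation": [0,0,-0.12]},{"offset": [0,0,0],"rotation": [0,0,-0.12]},{"offset": [0,0,0],"rotation": [0,0,-0.12]},{"offset": [0,0,0],"rotation": [0,0,-0.12]},{"offset": [0,0,0],"rotation": [0,0,-0.12]},{"offset": [0,0,0],"rotation": [0,0,-0.12]},{"offset": [0,0,0],"rotation": [0,0,-0.12]},{"offset": [0,0,0],"rotation": [0,0,-0.12]},{"offset": [0,0,0],"rotation": [0,0,-0.12]},{"offset": [0,0,0],"rotation": [0,0,-0.12]},{"offset": [0,0,0],"rotation": [0,0,-0.12]},{"offset": [0,0,0],"rotation": [0,0,-0.12]}]}}

```text
time: 32.33
tool_pos: [0.569, -0.0685, 0.2741]
tool_rot: [-3.135, 0.018, 0.012]
contact_force: [0.4, 0.4, 0.6]
opening: 0.046
```

{"api": "apply_moves", "payload": {"motion": [{"offset": [0,0,0],"rotation": [0,0,-0.12]},{"offset": [0,0,0],"rotation": [0,0,-0.12]},{"offset": [0,0,0],"rotation": [0,0,-0.12]},{"offset": [0,0,0],"rotation": [0,0,-0.12]},{"offset": [0,0,0],"rotation": [0,0,-0.12]},{"offset": [0,0,0],"rotation": [0,0,-0.12]},{"offset": [0,0,0],"rotation": [0,0,-0.12]},{"offset": [0,0,0],"rotation": [0,0,-0.12]},{"offset": [0,0,0],"rotation": [0,0,-0.12]},{"offset": [0,0,0],"rotation": [0,0,-0.12]},{"offset": [0,0,0],"rotation": [0,0,-0.12]},{"offset": [0,0,0],"rotation": [0,0,-0.12]}]}}

```text
time: 33.33
tool_pos: [0.5634, -0.0692, 0.2592]
tool_rot: [-3.105, -0.006, 1.512]
contact_force: [0.8, -3.9, 5.6]
opening: 0.0456
```

```bash
python3 -c "
from h import *
hplan(1.59,.29,k=0)"
```

```text
t 33.33 pos [ 0.5634 -0.0692  0.2592] rot [-3.1053 -0.0057  1.5118] F [ 0.8  -3.92  5.58] op 0.0456
d tool [ -0.4  12.9 -31.3] rotvec [-0.0361 -0.0071 -0.0781] rows 1 per row [ -0.4  12.9 -31.3]
tool angle 1.854 (+2pi 8.137) r 53.5 mm; yaw 1.512 q6 -0.20
```

{"api": "apply_moves", "payload": {"motion": [{"offset": [0,0,-15],"rotation": [0,0,0]},{"offset": [0,0,-12],"rotation": [-0.036,-0.007,0]},{"offset": [0,12,0],"rotation": [0,0,0]},{"offset": [0,0,0],"rotation": [0,0,0]},{"offset": [0,0,0],"rotation": [0,0,0]}]}}

```text
time: 33.75
tool_pos: [0.5746, -0.0703, 0.2833]
tool_rot: [3.141, 0.001, 1.523]
contact_force: [0.9, -0.0, -0.4]
opening: 0.0457
```

```bash
python3 -c "
from h import *
hplan(1.59,.28,k=0)
p,_=wt('pics/r22.png')
for q in ('spindle','hub','handle'): print(q,[(np.round(r['location'],4),r['score']) for r in tip_of(q,p) if r['location'][1]<.05])"
```

```text
t 33.75 pos [ 0.5746 -0.0703  0.2833] rot [3.1415e+00 1.5000e-03 1.5231e+00] F [ 0.89 -0.02 -0.41] op 0.0457
d tool [-0.2  2.7  3.3] rotvec [ 0.0001  0.0015 -0.0669] rows 1 per row [-0.2  2.7  3.3]
tool angle 1.643 (+2pi 7.927) r 50.4 mm; yaw 1.523 q6 -0.21
spindle [(array([ 0.5778, -0.1248,  0.0587]), 0.82)]
hub [(array([ 0.5768, -0.126 ,  0.1629]), 0.89)]
handle [(array([ 0.5814, -0.0675,  0.1709]), 0.87)]
```

View pics/r22.png

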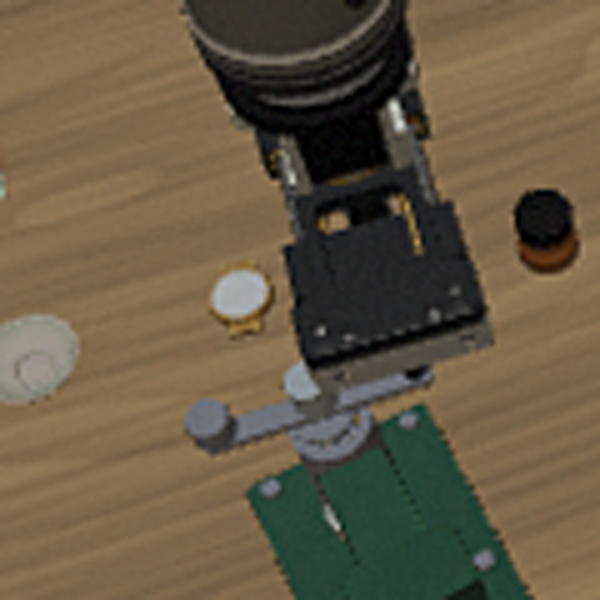

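{"api": "apply_moves", "payload": {"motion": [{"offset": [0,4,0],"rotation": [0,0,-0.06]},{"offset": [0,0,15],"rotation": [0,0,0]},{"offset": [0,0,15],"rotation": [0,0,0]},{"offset": [0,0,15],"rotation": [0,0,0]},{"offset": [0,0,0],"rotation": [0,0,0]}]}}

```text
time: 34.37
tool_pos: [0.5777, -0.0705, 0.2368]
tool_rot: [3.141, 0.002, 1.586]
contact_force: [-0.6, 0.6, -0.2]
opening: 0.046
```

```bash
python3 -c "
from h import *
hplan(1.59,.232,k=0)"
```

```text
t 34.37 pos [ 0.5777 -0.0705  0.2368] rot [3.1412e+00 1.6000e-03 1.5861e+00] F [-0.59  0.58 -0.19] op 0.046
d tool [-0.1 -0.4  4.8] rotvec [ 0.0004  0.0016 -0.0039] rows 1 per row [-0.1 -0.4  4.8]
tool angle 1.582 (+2pi 7.865) r 50.1 mm; yaw 1.586 q6 -0.27
```

{"api": "apply_moves", "payload": {"motion": [{"offset": [0,0,4],"rotation": [0,0,0]},{"offset": [0,0,0],"rotation": [0,0,0]},{"offset": [0,0,0],"rotation": [0,0,0]},{"offset": [0,0,0],"rotation": [0,0,0]},{"offset": [0,0,0],"rotation": [0,0,0]}], "grip": 0.79}}

```text
time: 34.78
tool_pos: [0.578, -0.0706, 0.2345]
tool_rot: [3.14, 0.002, 1.586]
contact_force: [0.1, -0.8, 0.2]
opening: 0.0205
```

{"api": "apply_moves", "payload": {"motion": [{"offset": [-0.2,4,0],"rotation": [0,0,0.08]},{"offset": [-0.3,5.5,0],"rotation": [0,0,0.11]},{"offset": [-0.3,5.5,0],"rotation": [0,0,0.11]},{"offset": [-0.3,5.5,0],"rotation": [0,0,0.11]}]}}

```text
time: 35.12
tool_pos: [0.5982, -0.0743, 0.237]
tool_rot: [3.137, 0.001, 1.162]
contact_force: [-1.3, -0.6, -0.1]
opening: 0.0193
```

```bash
python3 -c "
from h import *
hplan(1.16,.232,k=0)"
```

```text
t 35.12 pos [ 0.5982 -0.0743  0.237 ] rot [3.1370e+00 7.0000e-04 1.1624e+00] F [-1.28 -0.56 -0.07] op 0.0193
d tool [-0.4  0.2  5. ] rotvec [0.0046 0.0007 0.0024] rows 1 per row [-0.4  0.2  5. ]
tool angle 1.165 (+2pi 7.448) r 50.4 mm; yaw 1.162 q6 0.16
```

{"api": "apply_moves", "payload": {"motion": [{"offset": [-0.6,5.7,4],"rotation": [0.005,0,0.11]},{"offset": [-0.3,5.5,1],"rotation": [0,0,0.11]},{"offset": [-0.3,5.5,1],"rotation": [0,0,0.11]},{"offset": [-0.3,5.5,0],"rotation": [0,0,0.11]},{"offset": [0,0,0],"rotation": [0,0,0]}]}}

```text
time: 35.53
tool_pos: [0.6179, -0.0882, 0.2337]
tool_rot: [3.139, -0.002, 0.696]
contact_force: [-0.4, -0.4, 0.5]
opening: 0.0194
```

```bash
python3 -c "
from h import *
hplan(.24,.232,k=0); wt('pics/r23.png')"
```

```text
t 35.53 pos [ 0.6179 -0.0882  0.2337] rot [ 3.1387e+00 -1.9000e-03  6.9590e-01] F [-0.42 -0.4   0.49] op 0.0194
d tool [-6.3 21.5  1.8] rotvec [ 0.0024 -0.0025  0.4559] rows 1 per row [-6.3 21.5  1.8]
tool angle 0.687 (+2pi 6.970) r 51.2 mm; yaw 0.696 q6 0.61
```

View pics/r23.png

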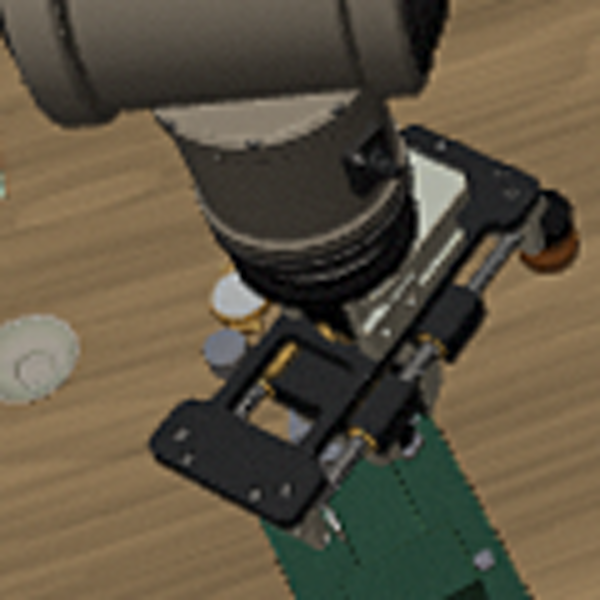

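{"api": "apply_moves", "payload": {"motion": [{"offset": [-1,5.5,1],"rotation": [0.002,-0.002,0.11]},{"offset": [-0.5,5.5,0.5],"rotation": [0,0,0.11]},{"offset": [-0.5,5.5,0],"rotation": [0,0,0.11]},{"offset": [-0.3,4,0],"rotation": [0,0,0.09]},{"offset": [0,0,0],"rotation": [0,0,0]}]}}

```text
time: 36.0
tool_pos: [0.6259, -0.1051, 0.2339]
tool_rot: [-3.141, -0.001, 0.284]
contact_force: [0.1, 1.0, 0.6]
opening: 0.0192
```

```bash
python3 -c "
from h import *
hplan(.24,.232,k=0); wt('pics/r24.png')"
```

```text
t 36.0 pos [ 0.6259 -0.1051  0.2339] rot [-3.1412e+00 -1.4000e-03  2.8400e-01] F [0.12 1.04 0.64] op 0.0192
d tool [-0.1  3.8  1.9] rotvec [-0.0004 -0.0014  0.044 ] rows 1 per row [-0.1  3.8  1.9]
tool angle 0.315 (+2pi 6.599) r 50.1 mm; yaw 0.284 q6 1.00
```

View pics/r24.png

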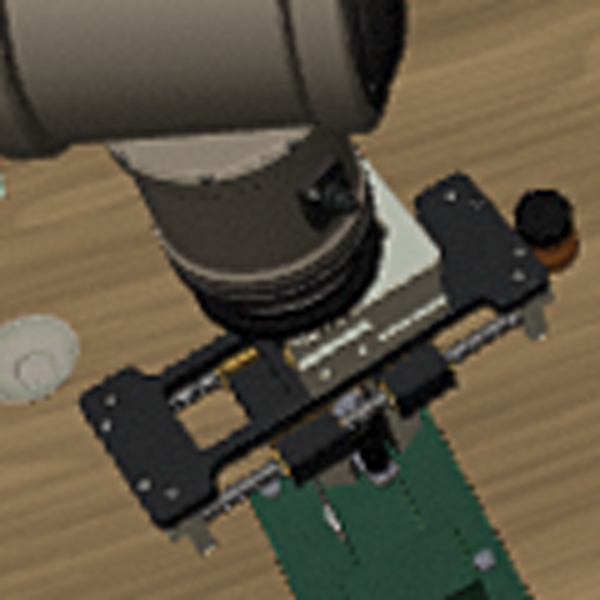

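{"api": "apply_moves", "payload": {"motion": [{"offset": [0,4.5,1.5],"rotation": [0,0,0.044]},{"offset": [0,0,0],"rotation": [0,0,0]},{"offset": [0,0,0],"rotation": [0,0,0]}]}}

```text
time: 36.3
tool_pos: [0.6267, -0.1079, 0.2333]
tool_rot: [-3.141, -0.002, 0.259]
contact_force: [0.4, 0.4, -0.6]
opening: 0.0192
```

```bash
python3 -c "
from h import *
hplan(.24,.232,k=0)"
```

```text
t 36.3 pos [ 0.6267 -0.1079  0.2333] rot [-3.1409e+00 -2.2000e-03  2.5870e-01] F [ 0.41  0.4  -0.65] op 0.0192
d tool [-0.   0.8  1.3] rotvec [-0.0007 -0.0022  0.0187] rows 1 per row [-0.   0.8  1.3]
tool angle 0.257 (+2pi 6.540) r 50.0 mm; yaw 0.259 q6 1.02
```

{"api": "apply_moves", "payload": {"motion": [{"offset": [0,0.8,0],"rotation": [0,0,0.018]},{"offset": [0,0,0],"rotation": [0,0,0]},{"offset": [0,0,0],"rotation": [0,0,0]},{"offset": [0,0,0],"rotation": [0,0,0]},{"offset": [0,0,0],"rotation": [0,0,0]},{"offset": [0,0,0],"rotation": [0,0,0]}], "grip": 1.0, "grip_force": 12}}

```text
time: 36.8
tool_pos: [0.6265, -0.1074, 0.2335]
tool_rot: [-3.141, -0.002, 0.249]
contact_force: [-0.4, 1.3, 0.2]
opening: 0.0132
```

```bash
python3 - <<'E'
from h import *
hplan(.24,.232,k=0)
p=read_camera('scene'); im=p['img'][:,:,::-1]; cv2.imwrite('pics/fin.png',im)
for q in ('spindle','hub','handle'): print(q,[(np.round(r['location'],4),r['score']) for r in tip_of(q,p) if r['location'][1]<.05])
t=read_camera('top');cv2.imwrite('pics/fint.png',t['img'][:,:,::-1])
for q in ('spindle','hub','handle'): print(q,[(np.round(r['location'],4),r['score']) for r in tip_of(q,t) if r['location'][1]<.05])
E
```

```text
t 36.8 pos [ 0.6265 -0.1074  0.2335] rot [-3.1407e+00 -2.0000e-03  2.4910e-01] F [-0.43  1.26  0.24] op 0.0132
d tool [0.1 1.3 1.5] rotvec [-0.0009 -0.002   0.0091] rows 1 per row [0.1 1.3 1.5]
tool angle 0.267 (+2pi 6.550) r 50.0 mm; yaw 0.249 q6 1.03
spindle [(array([ 0.5805, -0.1223,  0.0572]), 0.47), (array([ 0.6267, -0.1024,  0.1693]), 0.19)]
hub [(array([ 0.5745, -0.1225,  0.1606]), 0.64)]
handle [(array([ 0.6281, -0.1048,  0.1708]), 0.66)]
spindle []
hub []
handle []
```

View pics/fin.png

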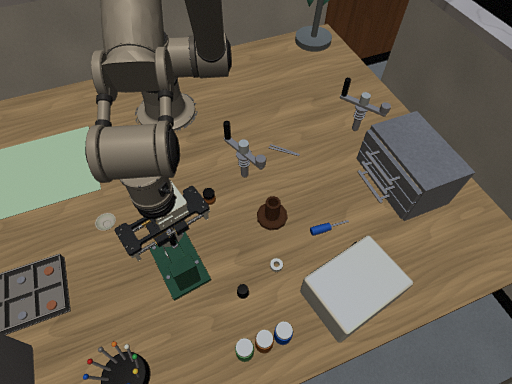

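The handle is gripped (opening 13 mm) with the spindle upright in the boss at about pixel (170,240). The other objects are where they were. One settle, then hand in.

{"api": "apply_moves", "payload": {"motion": [{"offset": [0,0.8,0],"rotation": [0,0,0]},{"offset": [0,0,0],"rotation": [0,0,0]},{"offset": [0,0,0],"rotation": [0,0,0]},{"offset": [0,0,0],"rotation": [0,0,0]}]}}

```text
time: 37.53
tool_pos: [0.6267, -0.1079, 0.2336]
tool_rot: [-3.14, -0.002, 0.249]
contact_force: [-0.3, 0.2, -0.3]
opening: 0.0138
```

```bash
python3 -c "
from h import *
hplan(.24,.232,k=0); print(hand_in())"
```

```text
t 37.53 pos [ 0.6267 -0.1079  0.2336] rot [-3.1398e+00 -2.2000e-03  2.4870e-01] F [-0.29  0.18 -0.34] op 0.0138
d tool [-0.   0.8  1.6] rotvec [-0.0018 -0.0022  0.0087] rows 1 per row [-0.   0.8  1.6]
tool angle 0.256 (+2pi 6.540) r 50.0 mm; yaw 0.249 q6 1.03
the job is handed in; nothing more can be done
None
```

I fitted the spindle to the press as asked and handed the job in at 37.5 s, with the handle held in the gripper at 12 N.

- **Setting in:** I lifted the spindle from the stand by its hub and set it upright in the boss with the handle over the dot. It came to rest with its foot about 53.5 mm below the rim.
- **Finding the drop:** I swung the handle backward until the spindle dropped, about 0.49 to 0.53 turns back from the dot. I did not feel the drop in the wrist force; it showed when I looked after each push. I then felt for the hub top with shut fingertips and met no contact down to z = 0.180, where an undropped hub would be at 0.187.
- **Winding forward:** I wound clockwise in a loose cage of the fingers, letting go once partway to turn the wrist.

**Last checks:**
- The gripper's angle round the boss is 0.256 rad, against a target of about 0.24 rad. I know where it dropped only to about ±0.13 rad (±0.02 turn).
- The networks put the foot at about 57 to 60 mm above the bench. One full turn should leave it at 59 mm.
- Wrist force is under 1 N, and the scene picture shows the other things undisturbed.

**Mishap and disagreement:**
- While the wrist turned with the handle let go, the tool sank and a finger pressed on the handle with about 6 to 7 N. The pictures showed at most a very slight change in the spindle.
- My own pose fit just after the drop could not tell a drop from a lean. The networks, the touch and a later height reading all agreed that it had dropped.

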